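# Gauge changeover at the rotary gauge cabinet

## Robot

A 6-joint arm with a two-finger parallel gripper is mounted at the origin on the work surface. World frame = base frame: x ahead of the robot, y to its left, z up, the work surface at z = 0. Lengths are in mm, angles in degrees, forces in N, time in s.
With the tool pointing down it reaches from about 375 to 825 mm from the base axis. Payload 5.5 kg.
Tool frame: the origin (TCP) lies midway between the tips of the shut fingers; the grasp point (between the pads) lies 19 mm behind it; x points along the fingers, y is the direction in which the jaws open and shut, and the axes are right-handed (so a half turn about x gives the same grasp; the last joint's range is limited). The gripper opens to 85 mm and grips with 20 to 120 N. Pads are 22 mm wide; open, the fingers measure 114 mm over their backs; the gripper's body (76 mm by 85 mm) begins 54 mm behind the grasp point. The pads swing forward as they close: fully open they stand 13 mm farther back than shut.
Start: joints at [-74.427, 17.962, -2.699, 69.339, 0, 90], TCP at [161.076, -577.97, 231.299] pointing down, gripper open.
Joint ranges: [-152.73, 152.73], [-39.44, 99.34], [-58.76, 71.6], [-118.89, 123.64], [-81.53, 83.1], [-180, 180]. Speed limits (degrees/s): [136.94, 136.94, 172.46, 180, 180, 180].

## Interface

Orientations are given as a 3x3 rotation matrix whose columns are the frame's x, y, z axes.
In Python, from plant import sensors, vision, ticket, models gives the robot as it stands.
- The arm moves only by the tool servo_tool, never from a script. Its argument "increments" is a list of rows, each an object with "hand": the finger opening in mm, from 0 to 85.4; "delta_pos": the shift along the world's x, y, z in mm, a list of three; "rotation": the turn, a rotation vector about the world's x, y, z in degrees, a list of three. A call has 1 to 5 rows; each row shifts and turns the pose as measured when the row begins; what a row does not reach is not made up. A row lasts 1/12 s, in which the tool goes at most 41.7 mm and 7.16 degrees, less where a joint would pass 70% of its speed; a pose out of reach is approached as far as the arm can. A call is refused whole if a number of a shift passes 41.7 or a number of a turn 7.16, either way. A call with a gripper value outside its range is refused whole. The fingers move at their own pace and stop on an object; the grip force is fixed at half the most. Time passes only in rows, so rows that do not move let the fingers close. It gives the time, the measured TCP pose, the force and the opening at its end, in the units of the state.
- sensors.observe(): the state, without advancing time (a new reading comes with each control period).
- vision.read_camera(name): name is "scene" or "side" or "wrist"; returns a dict with "frame" (420x560x3 uint8, red, green, blue), "range_z" (420x560 float32, mm along the optical axis (not along the pixel's ray), 0 where there is no reading), "fx", "fy", "cx", "cy" (pixels), "rvec" (rotation vector, rad) and "tvec" (3), from world to camera coordinates, as OpenCV has them. Camera axes: x right, y down, z forward; pixel columns grow to the right and rows downward; lengths in mm; the calibration is good to about 2 mm. The wrist camera is an equidistant fisheye: a pixel r from the principal point sees the ray r / f radians off the axis. A picture is of the moment at which its call begins.
- ticket.hand_in(): hands the job in, once; it reports no verdict.
Trained networks look in the newest picture that a camera, given by its name, has taken for a name from the list of things; names that differ only in an ending like _2 or _b are one class to them, and where a whole thing is asked for, a point or a joint stands for the part that bears it (a point fixed in the world has none). Each returns a list of dicts, best first, with "confidence" (0 to 1); they miss things now and then, are a little off and sometimes report something else, mostly with a low value. They report only what shows in the picture. A call takes as long as a camera call. They do not tell look-alikes from the thing itself.
- models.outline_of(label, camera): "pixels" (420x560 bool, what is visible of it) and "bbox" ([left, top, right, bottom] in pixels, round what is visible of it).
The state is a dict: "time_s": time; "qpos": joint angles; "qvel": joint speeds; "joint_torque": joint torques, N m; "tool_pos": TCP position; "tool_rot": TCP orientation; "wrist_force": force on the tool from outside, world axes, zero at the start; "moment": the same for the moment, N m; "opening": finger opening in mm.
Only numpy, scipy, OpenCV 4.12 (cv2) and the standard library are available. Lean on these libraries where they do the work, as an engineer would, in place of code of your own. Each camera call takes 0.05 s, during which the arm holds its last target. There are 200 camera calls.

## Task

Change over the gauges for the next job: put the setting ring from the bench back flat in its dish in the rotary cabinet, and take every snap gauge that is in the cabinet out and hang it by its eye on its own peg of the rail: the small one on the peg nearest the cabinet, the middle one on the centre peg, the large one on the farthest. The carousel turns by the crank on top, to bring each bay to the opening in its cover; when everything is done leave it turned so that the shutter squarely closes the opening. Do not drop a gauge or the ring, and leave the other things on the bench alone.

Things in the scene. Friction and masses are not known exactly. Their poses are not given: they have to be found in the camera images.
- cabinet: rotary gauge cabinet, fixed: grey plinth and clear dust cover 330 x 330, cover top at z 211. Origin: on the bench under the carousel's axis; front (to the arm) is -x. Its one opening, at the front, is 144 wide (y -72 to 72), from 55 in front of the axis out past the front edge, open above and in front; things go in and out only there.
- crank (a point): middle of the upright black revolving grip (18 across, z 237 to 285) on the steel handwheel (120 across, top z 234) above the cover, 50 from the carousel's axis, z 262. Fixed to the carousel: leading it round the axis (about 3 N) turns the carousel 1:1. It stands over the middle of the shutter; grip at the front (cabinet -x) = shutter closes the opening.
- turntable (a joint): carousel angle, anticlockwise from above positive, 0 wherever it stood at the start; turns endlessly both ways, stays where left. Bays, in degrees anticlockwise from the crank grip: 72 small gauge, 144 middle, 216 large, 288 ring dish. Gauge pockets: black, 125 from the axis, 45 deep, loose (1.5 a side in thickness, gauges lean up to 4 degrees).
- dish (a point): middle of the ring dish's floor on the carousel, z 150, 110 from the axis: black square dish on a pillar, 64 x 64 inside, rim 6 high and 6 thick
- ring_mid (a point): centre of the plain setting ring, steel, 50 across, 26 bore, 30 tall (point 15 above its underside), about 330 g, flat on the bench right of the cabinet; z is its axis
- rail: hanging rail, fixed: aluminium bar 300 long, 20 x 20, top z 225, on two posts. Origin on the bench under the bar's middle; three pegs stand out of its front (-x); y along the bar, z up
- peg_near (a point): peg nearest the cabinet (85 to the middle's -y side): 6 mm steel rod rising 12 degrees to its free end, ball tip 8.4 across; point: middle of its length, 30 in front of the bar, z 221; the tip is 35 farther along rail -x and 7 higher. Axes as the rail's
- peg_centre (a point): middle peg: 6 mm steel rod rising 12 degrees to its free end, ball tip 8.4 across; point: middle of its length, 30 in front of the bar, z 221; the tip is 35 farther along rail -x and 7 higher. Axes as the rail's
- peg_far (a point): peg farthest from the cabinet (85 to the middle's +y side): 6 mm steel rod rising 12 degrees to its free end, ball tip 8.4 across; point: middle of its length, 30 in front of the bar, z 221; the tip is 35 farther along rail -x and 7 higher. Axes as the rail's
- small_eye (a point): small snap gauge (absent in some starts): flat steel plate 8 thick, 115 long, C-jaw head 40 wide x 50 tall with 12 gap at its foot, then a straight handle 30 wide. Stands jaw down, handle up, end at z 192. This point: centre of its 16 mm hanging eye, 14 below the handle's end, 101 above the foot. z: up the handle; x: eye's axis (radial in the carousel); y: across the width. Belongs on peg_near.
- middle_eye (a point): middle snap gauge (absent in some starts): flat steel plate 8 thick, 130 long, C-jaw head 50 wide x 50 tall with 18 gap at its foot, then a straight handle 30 wide. Stands jaw down, handle up, end at z 192. This point: centre of its 16 mm hanging eye, 14 below the handle's end, 116 above the foot. z: up the handle; x: eye's axis (radial in the carousel); y: across the width. Belongs on peg_centre.
- large_eye (a point): large snap gauge (absent in some starts): flat steel plate 8 thick, 145 long, C-jaw head 60 wide x 50 tall with 26 gap at its foot, then a straight handle 30 wide. Stands jaw down, handle up, end at z 192. This point: centre of its 16 mm hanging eye, 14 below the handle's end, 131 above the foot. z: up the handle; x: eye's axis (radial in the carousel); y: across the width. Belongs on peg_far.
- small: the same small gauge, 140 g; origin at the middle of its foot, axes as at its eye. Handle (30 wide) from 50 above the foot to the end
- middle: the same middle gauge, 180 g; origin at the middle of its foot, axes as at its eye. Handle (30 wide) from 50 above the foot to the end
- large: the same large gauge, 220 g; origin at the middle of its foot, axes as at its eye. Handle (30 wide) from 50 above the foot to the end
- ring: the same setting ring; origin at the centre of its underside
- tub: white plastic tub with lid, 80 across, 94 tall, bystander; origin at its underside
- vice: small steel machine vice 150 x 62 x 56, bystander; origin at its underside
- spanner: spanner 150 long lying on the bench in front of the arm, bystander
- penpot: black pen pot 64 across, 90 tall (pens to 145), bystander; origin at its underside
There are look-alikes about, which are no part of the job. What is shaped like the ring but blue or orange is not meant. Leave any green look-alike of the middle alone.

How it is judged (in metres and radians):
At the end, for the whole second after the job is handed in: Each gauge present hangs still on its own peg: eye along the peg (31 mm either way of its middle), 10 mm sideways, 20 below to 8 above, upright to 0.35 rad. Ring flat on the dish floor, within 14 mm of its centre. Crank grip at the front within 8 mm of the centre line; carousel still (x of small_eye in the frame of peg_near between -0.031 and 0.03 m and y of small_eye in the frame of peg_near between -0.01 and 0.01 m and z of small_eye in the frame of peg_near between -0.02 and 0.008 m and angle between each of small_eye, middle_eye, large_eye's own z axis and vertical below 0.35 rad and linear speed of each of small, middle, large below 0.05 m/s and x of middle_eye in the frame of peg_centre between -0.031 and 0.03 m and y of middle_eye in the frame of peg_centre between -0.01 and 0.01 m and z of middle_eye in the frame of peg_centre between -0.02 and 0.008 m and x of large_eye in the frame of peg_far between -0.031 and 0.03 m and y of large_eye in the frame of peg_far between -0.01 and 0.01 m and z of large_eye in the frame of peg_far between -0.02 and 0.008 m and horizontal distance between ring_mid and dish below 0.014 m and z of ring_mid in the frame of dish between 0.01 and 0.02 m and angle between ring_mid's own z axis and vertical below 0.1 rad and linear speed of ring below 0.03 m/s and x of crank in the frame of cabinet below 0 m and y of crank in the frame of cabinet between -0.008 and 0.008 m and velocity of joint turntable between -0.05 and 0.05 rad/s); the robot touches nothing.
It fails at once if a gauge or the ring is dropped (falls out of the fingers, faster than 1 m/s) ((linear speed of small above 1 m/s and contact force between the fingers and small below 0.1 N) or (linear speed of middle above 1 m/s and contact force between the fingers and middle below 0.1 N) or (linear speed of large above 1 m/s and contact force between the fingers and large below 0.1 N) or (linear speed of ring above 1 m/s and contact force between the fingers and ring below 0.1 N)).
It fails at once if the tub, vice, spanner or pen pot is pushed more than 25 mm or tipped (distance of any of tub, vice, spanner, penpot from where it was at the start of the episode above 0.025 m or angle between any of tub, vice, spanner, penpot's own z axis and vertical above 0.35 rad).
Of small, middle, large only 2 to 3 are there at a start; the rules pass over those that are not, and their reading is None.
At some moment in a run one of ring may be knocked a few centimetres aside while the robot is not near it.
It also fails if it takes over 210 s, if anything falls off the work surface, if the arm or the gripper's body presses on something with over 40 N, if the wrist force passes 120 N, or if a joint passes its speed limit or range.

## Working session

There is one attempt and no reset: what is moved stays moved. The work goes in short steps, Python scripts to look and compute and a tool call to move; the robot and the scene stay as the last step left them, time stands still between calls to the robot, and variables do not carry over. Pictures are saved under pics/ and viewed, about 12 in all and at most 16, crops included, and the job is handed in when it is done.

Besides the shell and the picture viewer there is one more tool, called by a JSON object that holds its "api" and its "payload", one argument or row to a line. servo_tool: Moves the arm, as the interface text tells. Its arguments: {"type":"object","properties":{"increments":{"type":"array","items":{"type":"object","properties":{"hand":{"type":"number"},"delta_pos":{"type":"array","items":{"type":"number"}},"rotation":{"type":"array","items":{"type":"number"}}}}}},"required":["increments"]}

```bash
mkdir -p pics; cat > h.py <<'E'
import numpy as np, cv2
from plant import sensors, vision, ticket, models
def cam(n):
    c=vision.read_camera(n); c['R']=cv2.Rodrigues(np.array(c['rvec'],float))[0]; c['t']=np.array(c['tvec'],float).ravel(); c['n']=n; return c
def save(c,fn,crop=None,s=1):
    im=c['frame'][:,:,::-1]
    if crop: l,t,r,b=crop; im=im[t:b,l:r]
    cv2.imwrite('pics/'+fn,cv2.resize(im,None,fx=s,fy=s,interpolation=cv2.INTER_CUBIC))
def cloud(c,mask):
    v,u=np.nonzero(mask&(c['range_z']>0)); z=c['range_z'][v,u].astype(float)
    x=(u-c['cx'])/c['fx'];y=(v-c['cy'])/c['fy']
    if c['n']=='wrist':
        r=np.hypot(x,y); k=np.where(r>1e-9,np.tan(r)/np.maximum(r,1e-9),1); x=x*k;y=y*k
    return (np.c_[x*z,y*z,z]-c['t'])@c['R']
def proj(c,p):
    q=np.atleast_2d(p)@c['R'].T+c['t']
    x=q[:,0]/q[:,2];y=q[:,1]/q[:,2]
    if c['n']=='wrist':
        r=np.hypot(x,y);k=np.arctan2(r,1)/np.maximum(r,1e-9);x=x*k;y=y*k
    return np.c_[c['fx']*x+c['cx'],c['fy']*y+c['cy']]
def find(c,label,k=3):
    out=[]
    for d in models.outline_of(label,c['n'])[:k]:
        p=cloud(c,d['pixels']); out.append((d,p))
        print(label,c['n'],round(d['confidence'],2),d['bbox'],len(p),*( [np.round(np.median(p,0)),np.round(np.percentile(p,3,axis=0)),np.round(np.percentile(p,97,axis=0))] if len(p) else []))
    return out
E
python3 - <<'E'
from h import *
print(sensors.observe())
for n in('scene','side'):
    c=cam(n); save(c,n+'0.png',s=1.4); print(n,-c['R'].T@c['t'],c['R'][2])
    for l in('cabinet','crank','dish','ring','rail','small','middle','large','tub','vice','penpot','spanner'): find(c,l)
E
```

```text
{'time_s': 0.0, 'qpos': array([-7.44265903e+01,  1.80080998e+01, -2.75444748e+00,  6.93407444e+01,
       -1.50352426e-03,  9.00005402e+01]), 'qvel': array([ 0.04258973, -0.0292698 ,  0.0553856 ,  0.06355597,  0.00998032,
       -0.03001045]), 'joint_torque': array([-1.60914751e-03, -5.39590180e+01,  3.39748657e+01,  1.92000641e-02,
       -2.83048286e-05,  2.64679564e-06]), 'tool_pos': array([ 160.91635609, -577.40434189,  230.39201203]), 'tool_rot': array([[-5.09274911e-04,  2.68463281e-01, -9.63289784e-01],
       [ 1.72954798e-03, -9.63288231e-01, -2.68463763e-01],
       [-9.99998375e-01, -1.80277776e-03,  2.62584029e-05]]), 'wrist_force': array([-0.60035282,  0.36531725,  0.95240398]), 'moment': array([0.05935918, 0.01433439, 0.03399368]), 'opening': 85.51513730335894}
scene [1213.14337741  187.89647567 1301.86887551] [-0.50576991 -0.14022554 -0.85119539]
cabinet scene 0.69 [343.3, 196.5, 451.6, 273.6] 1837 [513. 355. 145.] [396. 231.   3.] [623. 496. 228.]
cabinet scene 0.63 [189.5, 165.1, 315.3, 292.5] 11503 [711. -37. 210.] [ 480. -215.   30.] [806. 109. 215.]
crank scene 0.
[... 3013 characters left out ...]
5 [256.9, 194.7, 341.2, 310.3] 4283 [587. -40. 104.] [ 476. -117.   39.] [669.  54. 239.]
tub side 0.6 [156.8, 130.4, 258.7, 205.0] 2154 [486. 394. 188.] [395. 240.   1.] [620. 532. 228.]
vice side 0.66 [270.4, 167.0, 301.4, 188.9] 249 [750. 278.  55.] [636. 109.   0.] [781. 327. 212.]
penpot side 0.62 [202.9, 132.5, 224.3, 173.5] 367 [556. 473.  53.] [536. 465.   4.] [588. 521. 116.]
penpot side 0.21 [320.1, 379.5, 339.9, 409.2] 402 [ 494. -364.   29.] [ 472. -385.    5.] [ 516. -341.   34.]
penpot side 0.19 [193.6, 221.1, 209.3, 259.4] 337 [406. 213.   7.] [371. 147.  -0.] [447. 277.  12.]
spanner side 0.49 [193.4, 220.3, 206.1, 258.2] 270 [401. 200.   8.] [370. 147.   1.] [437. 271.  12.]
```

View pics/scene0.png

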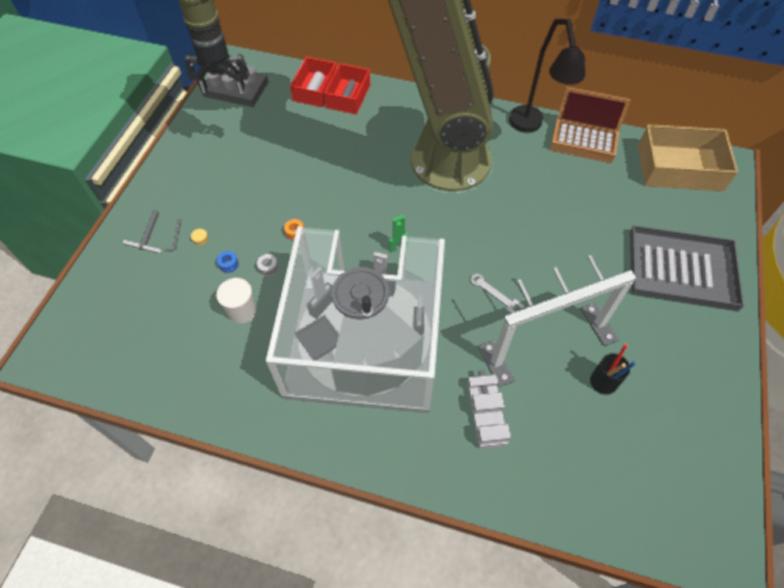

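View pics/side0.png

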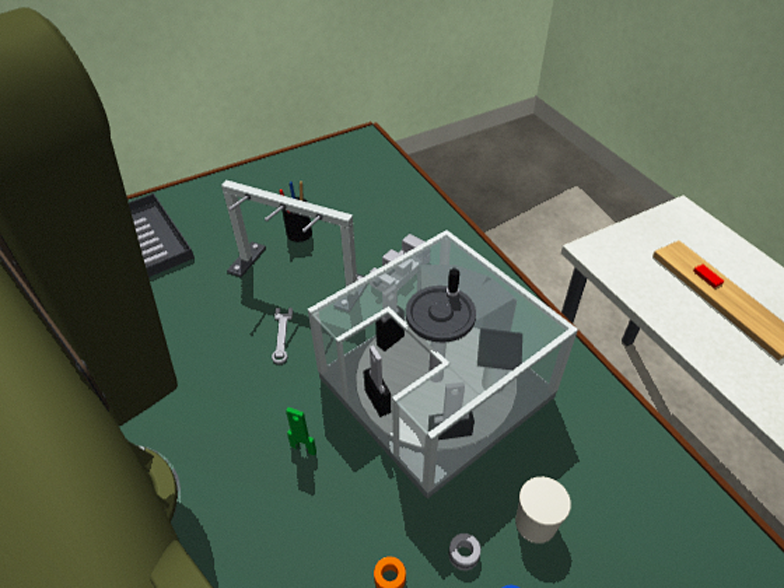

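```bash
python3 - <<'E'
from h import *
for n in('scene','side'):
    c=cam(n); A=cloud(c,np.ones((420,560),bool))
    def sel(lo,hi,z0,z1): return A[(A[:,2]>z0)&(A[:,2]<z1)&(A[:,0]>lo[0])&(A[:,0]<hi[0])&(A[:,1]>lo[1])&(A[:,1]<hi[1])]
    g=sel((540,-140),(720,30),248,292); print(n,'grip',len(g),g.mean(0),np.percentile(g,[2,98],axis=0).round(1).tolist())
    w=sel((540,-140),(720,30),226,242)
    rect=cv2.minEnclosingCircle(w[:,:2].astype(np.float32)); print('wheel',len(w),rect, w[:,:2].mean(0), np.median(w[:,2]))
    t=sel((400,-300),(850,180),206,216); print('cab',len(t),cv2.minAreaRect(t[:,:2].astype(np.float32)))
    r=sel((330,180),(680,560),220,232); rr=r
    print('rail',len(r),cv2.minAreaRect(r[:,:2].astype(np.float32)))
    # top-height map
    im=np.zeros((400,480),np.uint8)
    for z0,z1,col in((30,160,80),(160,200,160),(206,216,255),(225,300,200)):
        q=sel((400,-300),(850,180),z0,z1)
        for p in q: cv2.circle(im,(int(p[1]+300),int(p[0]-400)),1,col,-1)
    cv2.imwrite(f'pics/map_{n}.png',im)
    q=sel((440,-180),(760,60),170,196)
    if len(q):
        lab=np.zeros(len(q))
        k,l,s,ce=cv2.connectedComponentsWithStats(cv2.dilate((lambda m:(m.__setitem__((q[:,0].astype(int)-440,q[:,1].astype(int)+180),1),m)[1])(np.zeros((330,250),np.uint8)),np.ones((7,7))))
        for i in range(1,k):
            if s[i,4]>60: print('tall',ce[i][1]+440,ce[i][0]-180,s[i])
E
```

```text
scene grip 68 [668.56736927 -30.20762915 272.983939  ] [[659.0, -39.0, 249.5], [674.7, -22.8, 286.9]]
wheel 1060 ((623.2757568359375, -59.30299758911133), 62.059635162353516) [623.27252243 -60.50796831] 230.8993249952918
cab 8415 ((622.8447265625, -60.587554931640625), (333.7745056152344, 331.37738037109375), 10.309423446655273)
rail 763 ((482.2553405761719, 342.44873046875), (87.41195678710938, 302.11822509765625), 38.1258430480957)
tall 478.76774193548385 -161.38064516129032 [ 12  31  13  15 155]
tall 498.6148531951641 -56.164075993091544 [106  48  37  21 579]
side grip 105 [661.18458435 -37.31985918 271.17657668] [[655.2, -42.3, 249.3], [669.6, -27.8, 287.5]]
wheel 1561 ((622.2606201171875, -61.043209075927734), 61.676231384277344) [621.3357136  -63.56064653] 231.37378765693683
cab 10731 ((624.0721435546875, -60.145233154296875), (333.8313293457031, 334.2091369628906), 10.348241806030273)
rail 674 ((483.3115234375, 341.1761169433594), (85.83074188232422, 298.9022216796875), 38.674034118652344)
tall 446.3217993079585 1.9186851211072735 [156   0  64  20 578]
tall 476.42543859649123 -169.17105263157896 [  0  30  23  14 228]
tall 497.325 -57.37857142857143 [104  50  39  17 560]
```

```bash
cd pics; python3 -c "
import cv2,numpy as np
a=cv2.imread('scene0.png');s=cv2.imread('side0.png')
a=cv2.resize(a[215:420,260:460],None,fx=2.9,fy=2.9,interpolation=cv2.INTER_CUBIC)[:590]
m=cv2.imread('map_side.png');cv2.imwrite('c1.png',np.hstack([cv2.resize(a,(400,410)),cv2.resize(s[210:510,300:600],(400,410))]))"
```

```text
(no output)
```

View pics/c1.png

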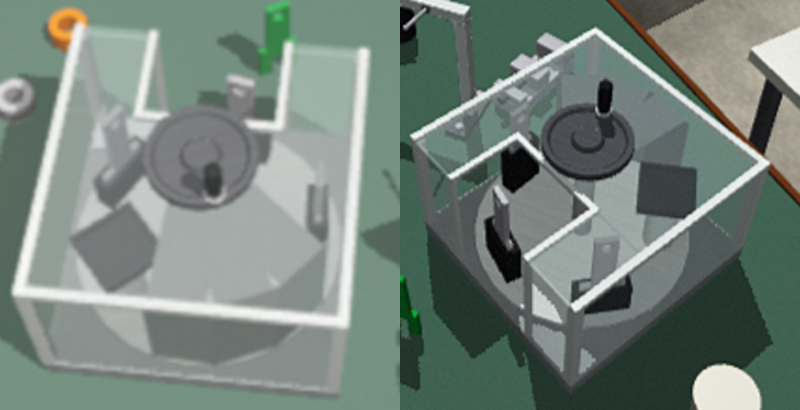

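{"api": "servo_tool", "payload": {
  "increments": [
    {"delta_pos": [0, 0, 30], "rotation": [0, 0, 7], "hand": 85},
    {"delta_pos": [0, 0, 30], "rotation": [0, 0, 7], "hand": 85},
    {"delta_pos": [0, 0, 30], "rotation": [0, 0, 7], "hand": 85},
    {"delta_pos": [20, 22, 0], "rotation": [0, 0, 7], "hand": 60},
    {"delta_pos": [20, 22, 0], "rotation": [0, 0, 7], "hand": 60}
  ]
}}

```text
time_s: 1.82
tool_pos: [198.3, -534.2, 322.1]
tool_rot: [[-0.007, 0.78, -0.626], [0.001, -0.626, -0.78], [-1.0, -0.006, 0.004]]
wrist_force: [-0.3, 0.7, -0.7]
opening: 63.2
```

{"api": "servo_tool", "payload": {
  "increments": [
    {"delta_pos": [20, 22, 0], "rotation": [0, 0, 7], "hand": 60},
    {"delta_pos": [20, 22, 0], "rotation": [0, 0, 7], "hand": 60},
    {"delta_pos": [20, 22, 0], "rotation": [0, 0, 7], "hand": 60},
    {"delta_pos": [20, 22, 0], "rotation": [0, 0, 7], "hand": 60},
    {"delta_pos": [20, 22, 0], "rotation": [0, 0, 7], "hand": 60}
  ]
}}

```text
time_s: 2.23
tool_pos: [301.5, -420.9, 324.5]
tool_rot: [[-0.002, 0.999, -0.049], [-0.007, -0.049, -0.999], [-1.0, -0.002, 0.007]]
wrist_force: [0.6, -0.9, -0.6]
opening: 59.8
```

{"api": "servo_tool", "payload": {
  "increments": [
    {"delta_pos": [20, 22, 0], "rotation": [0, 0, 7], "hand": 60},
    {"delta_pos": [20, 22, 0], "rotation": [0, 0, 7], "hand": 60},
    {"delta_pos": [20, 22, 0], "rotation": [0, 0, 7], "hand": 60},
    {"delta_pos": [20, 22, 0], "rotation": [0, 0, 7], "hand": 60},
    {"delta_pos": [20, 22, 0], "rotation": [0, 0, 7], "hand": 60}
  ]
}}

```text
time_s: 2.65
tool_pos: [405.5, -304.7, 325.5]
tool_rot: [[0.005, 0.838, 0.545], [-0.008, 0.545, -0.838], [-1.0, -0.001, 0.009]]
wrist_force: [1.0, -0.2, 0.0]
opening: 59.8
```

{"api": "servo_tool", "payload": {
  "increments": [
    {"delta_pos": [20, 22, 0], "rotation": [0, 0, 7], "hand": 60},
    {"delta_pos": [20, 22, 0], "rotation": [0, 0, 7], "hand": 60},
    {"delta_pos": [20, 22, 0], "rotation": [0, 0, 7], "hand": 60},
    {"delta_pos": [20, 22, 0], "rotation": [0, 0, 7], "hand": 60},
    {"delta_pos": [20, 22, 0], "rotation": [0, 0, 7], "hand": 60}
  ]
}}

```text
time_s: 3.07
tool_pos: [509.6, -188.1, 326.6]
tool_rot: [[0.011, 0.361, 0.933], [-0.005, 0.933, -0.361], [-1.0, -0.0, 0.012]]
wrist_force: [0.5, -0.4, -0.0]
opening: 59.9
```

{"api": "servo_tool", "payload": {
  "increments": [
    {"delta_pos": [20, 22, 0], "rotation": [0, 0, 7], "hand": 60},
    {"delta_pos": [20, 22, 0], "rotation": [0, 0, 7], "hand": 60},
    {"delta_pos": [20, 22, 0], "rotation": [0, 0, 7], "hand": 60},
    {"delta_pos": [20, 22, 0], "rotation": [0, 0, 7], "hand": 60},
    {"delta_pos": [20, 22, 0], "rotation": [0, 0, 7], "hand": 60}
  ]
}}

```text
time_s: 3.48
tool_pos: [614.0, -71.3, 327.3]
tool_rot: [[0.013, -0.253, 0.967], [0.002, 0.967, 0.253], [-1.0, -0.001, 0.013]]
wrist_force: [0.0, -1.2, 0.4]
opening: 60.0
```

```bash
python3 - <<'E'
from h import *
c=cam('wrist'); save(c,'w1.png',s=1.2); print(-c['R'].T@c['t'],c['R'][2],c['fx'])
A=cloud(c,np.ones((420,560),bool))
g=A[(A[:,2]>250)&(A[:,2]<292)&(abs(A[:,0]-665)<40)&(abs(A[:,1]+35)<40)]
print(len(g),g.mean(0),cv2.minEnclosingCircle(g[g[:,2]>275][:,:2].astype(np.float32)))
w=A[(A[:,2]>228)&(A[:,2]<240)&(np.hypot(A[:,0]-623,A[:,1]+60)<75)]; print(len(w),cv2.minEnclosingCircle(w[:,:2].astype(np.float32)),np.median(w[:,2]))
t=A[(abs(A[:,2]-211)<5)&(A[:,0]<850)&(A[:,0]>400)&(A[:,1]>-300)&(A[:,1]<180)];print(len(t),cv2.minAreaRect(t[:,:2].astype(np.float32)))
for l in('crank','middle','large'): find(c,l,2)
E
```

```text
[546.35783144 -88.30443257 469.3528566 ] [ 0.27201035  0.06999385 -0.9597454 ] 325.19226210127806
957 [659.85543994 -33.90046048 274.73321012] ((663.4066772460938, -31.866985321044922), 9.419858932495117)
16950 ((622.9520263671875, -59.86008834838867), 60.28614044189453) 230.4326998126906
63054 ((623.00341796875, -60.1502685546875), (331.0562438964844, 332.28955078125), 10.383851051330566)
crank wrist 0.71 [209.0, 70.5, 386.5, 326.3] 29120 [591. -65. 229.] [ 495. -157.   41.] [670.  19. 255.]
crank wrist 0.22 [485.7, 100.2, 517.7, 140.6] 416 [424. 251.   7.] [408. 219.   3.] [451. 279.   9.]
middle wrist 0.92 [299.8, 68.8, 351.8, 99.7] 916 [501. -58. 168.] [494. -78. 100.] [503. -35. 193.]
middle wrist 0.62 [322.3, 0.0, 336.4, 10.3] 71 [357. -72.  13.] [351. -79.   1.] [360. -64.  27.]
large wrist 0.54 [212.6, 113.7, 219.6, 124.0] 66 [ 557. -166.   96.] [ 552. -169.   84.] [ 564. -164.   99.]
large wrist 0.35 [468.3, 185.2, 558.1, 278.4] 2519 [593. 246. 121.] [570. 239.   7.] [634. 291. 222.]
```

View pics/w1.png

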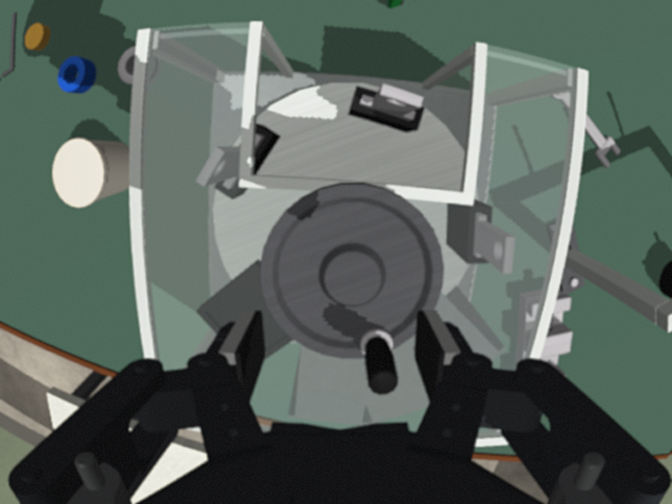

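{"api": "servo_tool", "payload": {
  "increments": [
    {"delta_pos": [25, 20, 0], "rotation": [0, 0.7, -4.4], "hand": 55},
    {"delta_pos": [24.5, 19.5, 0], "rotation": [0, 0, 0], "hand": 55},
    {"delta_pos": [0, 0, -30], "rotation": [0, 0, 0], "hand": 50},
    {"delta_pos": [0, 0, -30], "rotation": [0, 0, 0], "hand": 50},
    {"delta_pos": [0, 0, -18], "rotation": [0, 0, 0], "hand": 50}
  ]
}}

```text
time_s: 4.1
tool_pos: [664.8, -36.6, 253.7]
tool_rot: [[0.01, -0.156, 0.988], [-0.001, 0.988, 0.156], [-1.0, -0.003, 0.01]]
wrist_force: [-0.3, 0.7, -0.3]
opening: 50.1
```

{"api": "servo_tool", "payload": {
  "increments": [
    {"delta_pos": [0, 0, 0], "hand": 15},
    {"delta_pos": [0, 0, 0], "hand": 10},
    {"delta_pos": [0, 0, 0], "hand": 10},
    {"delta_pos": [0, 0, 0], "hand": 10}
  ]
}}

```text
invalid input
```

{"api": "servo_tool", "payload": {
  "increments": [
    {"delta_pos": [-1, 5, -7], "rotation": [0, 0.4, 1], "hand": 50},
    {"delta_pos": [0, 0, 0], "rotation": [0, 0, 0], "hand": 10},
    {"delta_pos": [0, 0, 0], "rotation": [0, 0, 0], "hand": 10},
    {"delta_pos": [0, 0, 0], "rotation": [0, 0, 0], "hand": 10},
    {"delta_pos": [0, 0, 0], "rotation": [0, 0, 0], "hand": 10}
  ]
}}

```text
time_s: 4.52
tool_pos: [659.5, -33.8, 243.7]
tool_rot: [[-0.005, -0.168, 0.986], [0.001, 0.986, 0.168], [-1.0, 0.002, -0.004]]
wrist_force: [3.5, -0.2, -14.6]
opening: 16.6
```

{"api": "servo_tool", "payload": {
  "increments": [
    {"delta_pos": [0, 0, 0], "rotation": [0, 0, 0], "hand": 10},
    {"delta_pos": [0, 0, 0], "rotation": [0, 0, 0], "hand": 10}
  ]
}}

```text
time_s: 4.68
tool_pos: [659.5, -33.8, 243.6]
tool_rot: [[-0.005, -0.167, 0.986], [0.002, 0.986, 0.167], [-1.0, 0.003, -0.005]]
wrist_force: [1.5, 2.0, -8.1]
opening: 16.9
```

{"api": "servo_tool", "payload": {
  "increments": [
    {"delta_pos": [-5.7, 7.3, 0], "rotation": [0, 0, 0], "hand": 10},
    {"delta_pos": [-7.1, 6.2, 0], "rotation": [0, 0, 0], "hand": 10},
    {"delta_pos": [-8, 4.7, 0], "rotation": [0, 0, 0], "hand": 10},
    {"delta_pos": [-8.7, 3.1, 0], "rotation": [0, 0, 0], "hand": 10}
  ]
}}

```text
time_s: 5.02
tool_pos: [640.5, -16.9, 243.5]
tool_rot: [[0.014, -0.163, 0.987], [-0.006, 0.987, 0.163], [-1.0, -0.009, 0.013]]
wrist_force: [8.0, 4.4, -10.8]
opening: 16.9
```

{"api": "servo_tool", "payload": {
  "increments": [
    {"delta_pos": [-8.5, 3.4, 0], "rotation": [0, -0.5, 0], "hand": 10},
    {"delta_pos": [-9.4, 1.9, 0], "rotation": [0, 0, 0], "hand": 10},
    {"delta_pos": [-9.6, 0.1, 0], "rotation": [0, 0, 0], "hand": 10},
    {"delta_pos": [-9.4, -1.7, 0], "rotation": [0, 0, 0], "hand": 10},
    {"delta_pos": [-8.9, -3.5, 0], "rotation": [0, 0, 0], "hand": 10}
  ]
}}

```text
time_s: 5.43
tool_pos: [597.9, -15.7, 243.5]
tool_rot: [[0.032, -0.163, 0.986], [-0.007, 0.987, 0.163], [-0.999, -0.012, 0.03]]
wrist_force: [6.0, 0.1, -10.0]
opening: 16.5
```

{"api": "servo_tool", "payload": {
  "increments": [
    {"delta_pos": [0, 0, 0], "rotation": [0, 0, 0], "hand": 10}
  ]
}}

```text
time_s: 5.52
tool_pos: [593.5, -18.0, 243.6]
tool_rot: [[0.025, -0.162, 0.987], [-0.012, 0.987, 0.162], [-1.0, -0.016, 0.023]]
wrist_force: [-14.2, -9.4, 1.7]
opening: 16.6
```

{"api": "servo_tool", "payload": {
  "increments": [
    {"delta_pos": [0, 0, 0], "rotation": [0, 0, 0], "hand": 45},
    {"delta_pos": [0, 0, 0], "rotation": [0, 0, 0], "hand": 50},
    {"delta_pos": [0, 0, 35], "rotation": [0.5, 1.4, 0], "hand": 50},
    {"delta_pos": [0, 0, 40], "rotation": [0, 0, 0], "hand": 50}
  ]
}}

```text
time_s: 5.85
tool_pos: [584.2, -19.3, 313.5]
tool_rot: [[-0.017, -0.16, 0.987], [-0.005, 0.987, 0.16], [-1.0, -0.002, -0.018]]
wrist_force: [1.5, -0.6, 0.2]
opening: 50.0
```

{"api": "servo_tool", "payload": {
  "increments": [
    {"delta_pos": [-30, -17, 10], "rotation": [0, 0, 0], "hand": 50},
    {"delta_pos": [-30, -17, 5], "rotation": [0, 0, 0], "hand": 50},
    {"delta_pos": [-30, -17, 0], "rotation": [0, 0, 0], "hand": 50},
    {"delta_pos": [-30, -17, 0], "rotation": [0, 0, 0], "hand": 50},
    {"delta_pos": [0, 0, 0], "rotation": [0, 0, 0], "hand": 50}
  ]
}}

```text
time_s: 6.27
tool_pos: [469.3, -88.7, 343.8]
tool_rot: [[0.009, -0.164, 0.986], [-0.009, 0.986, 0.164], [-1.0, -0.01, 0.007]]
wrist_force: [0.7, 0.7, -0.2]
opening: 50.1
```

```bash
python3 - <<'E'
from h import *
s=sensors.observe();print(s['tool_pos'],s['tool_rot'].round(3).tolist())
c=cam('wrist'); save(c,'w2.png',s=1.2)
for l in('crank','small','middle','large'): find(c,l,2)
A=cloud(c,np.ones((420,560),bool))
g=A[(A[:,2]>245)&(A[:,2]<292)&(abs(A[:,0]-600)<45)&(abs(A[:,1]+17)<45)]
print(len(g),cv2.minEnclosingCircle(g[:,:2].astype(np.float32)))
g=A[(A[:,2]>160)&(A[:,2]<200)&(abs(A[:,0]-500)<45)&(abs(A[:,1]+82)<45)]
np.save('g.npy',g);print(len(g)); print(np.percentile(g,[2,50,98],axis=0).round(1),cv2.minAreaRect(g[g[:,2]>188][:,:2].astype(np.float32)))
E
```

```text
[469.2970977  -88.71169752 343.81972267] [[0.009, -0.164, 0.986], [-0.009, 0.986, 0.164], [-1.0, -0.01, 0.007]]
crank wrist 0.67 [204.6, 178.9, 364.6, 355.7] 18636 [567. -70.  43.] [ 478. -171.   41.] [646.  10. 235.]
small wrist 0.57 [263.2, 208.2, 295.6, 236.0] 848 [497. -89. 170.] [ 492. -105.  121.] [504. -72. 193.]
middle wrist 0.68 [304.2, 69.6, 343.0, 99.9] 397 [346. -63. 119.] [332. -77.  25.] [358. -46. 131.]
44 ((591.7420654296875, -18.198566436767578), 6.23718786239624)
588
[[ 492.3 -103.   161.8]
 [ 497.9  -87.   191.4]
 [ 543.7  -37.9  196.9]] ((514.7774658203125, -65.8138427734375), (80.7771987915039, 27.326366424560547), 55.36742401123047)
```

View pics/w2.png

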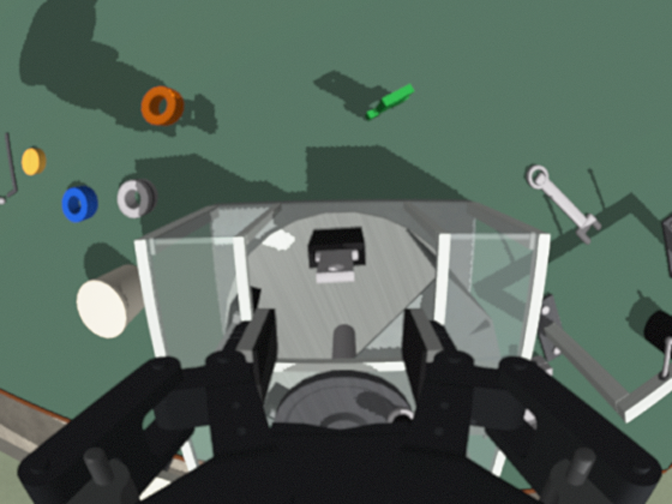

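```bash
cat >> h.py <<'E'
def handle(label,k=0):
    c=cam('wrist'); d,p=find(c,label,1)[k]
    q=p[(p[:,2]>150)&(p[:,2]<200)]; t=q[q[:,2]>187]
    r=cv2.minAreaRect(t[:,:2].astype(np.float32)); b=cv2.boxPoints(r)
    print('top',len(t),np.median(t,0).round(1),r)
    for z in(155,165,175,185,191):
        s=q[abs(q[:,2]-z)<4]
        if len(s): print(z,len(s),np.median(s,0).round(1),s.min(0).round(1),s.max(0).round(1))
    return c,p
E
python3 -c "
from h import *
handle('small')"
```

```text
small wrist 0.8 [261.5, 203.5, 296.5, 235.6] 914 [499. -88. 170.] [ 494. -104.  118.] [507. -72. 193.]
top 299 [501.6 -88.1 192.1] ((502.32696533203125, -88.10098266601562), (8.447042465209961, 29.35114288330078), 12.860137939453125)
155 65 [497.8 -89.3 155. ] [ 494.4 -103.   151.2] [501.4 -75.  159. ]
165 69 [498.2 -89.  165.1] [ 494.5 -103.3  161.2] [503.5 -75.1 169. ]
175 74 [500.  -90.4 172.8] [ 494.8 -103.4  171. ] [503.1 -75.2 179. ]
185 56 [498.6 -88.9 186. ] [ 494.8 -102.9  181.4] [501.5 -75.4 188.8]
191 299 [501.6 -88.1 192.1] [ 495.4 -103.2  187.1] [508.8 -73.4 194.1]
```

{"api": "servo_tool", "payload": {
  "increments": [
    {"delta_pos": [33, 0.6, 0], "rotation": [0.4, 0.5, 3.5], "hand": 50},
    {"delta_pos": [0, 0, -20], "rotation": [0, 0, 0], "hand": 50},
    {"delta_pos": [0, 0, 0], "rotation": [0, 0, 0], "hand": 50}
  ]
}}

```text
time_s: 6.87
tool_pos: [509.0, -84.2, 318.4]
tool_rot: [[-0.006, -0.232, 0.973], [0.001, 0.973, 0.232], [-1.0, 0.003, -0.006]]
wrist_force: [-1.0, -0.9, -0.8]
opening: 50.0
```

{"api": "servo_tool", "payload": {
  "increments": [
    {"delta_pos": [-6.7, -3.9, -30], "rotation": [0, -0.3, -0.4], "hand": 50},
    {"delta_pos": [0, 0, -40], "rotation": [0, 0, 0], "hand": 50},
    {"delta_pos": [0, 0, -30], "rotation": [0, 0, 0], "hand": 50},
    {"delta_pos": [0, 0, 0], "rotation": [0, 0, 0], "hand": 50},
    {"delta_pos": [0, 0, 0], "rotation": [0, 0, 0], "hand": 50}
  ]
}}

```text
time_s: 7.28
tool_pos: [505.7, -86.4, 217.1]
tool_rot: [[0.001, -0.229, 0.973], [0.001, 0.973, 0.229], [-1.0, 0.001, 0.001]]
wrist_force: [0.4, 0.2, 0.8]
opening: 50.0
```

{"api": "servo_tool", "payload": {
  "increments": [
    {"delta_pos": [-3.4, -1.7, -20], "rotation": [0, 0, 0], "hand": 50},
    {"delta_pos": [0, 0, -22], "rotation": [0, 0, 0], "hand": 50},
    {"delta_pos": [0, 0, -18], "rotation": [0, 0, 0], "hand": 50},
    {"delta_pos": [0, 0, 0], "rotation": [0, 0, 0], "hand": 50},
    {"delta_pos": [0, 0, 0], "rotation": [0, 0, 0], "hand": 50}
  ]
}}

```text
time_s: 7.7
tool_pos: [509.3, -88.2, 166.6]
tool_rot: [[0.013, -0.23, 0.973], [-0.001, 0.973, 0.23], [-1.0, -0.004, 0.013]]
wrist_force: [-0.2, 0.1, -0.4]
opening: 49.9
```

{"api": "servo_tool", "payload": {
  "increments": [
    {"delta_pos": [-9, 0, -10], "rotation": [0, 0.7, 0], "hand": 50},
    {"delta_pos": [-1, 0, -3], "rotation": [0, 0, 0], "hand": 50},
    {"delta_pos": [0, 0, 0], "rotation": [0, 0, 0], "hand": 50}
  ]
}}

```text
time_s: 7.95
tool_pos: [502.2, -88.6, 158.2]
tool_rot: [[0.007, -0.231, 0.973], [-0.002, 0.973, 0.231], [-1.0, -0.003, 0.006]]
wrist_force: [0.0, 0.3, 0.7]
opening: 50.5
```

{"api": "servo_tool", "payload": {
  "increments": [
    {"delta_pos": [0, 0, -6], "rotation": [0, 0, 0], "hand": 45},
    {"delta_pos": [0, 0, 0], "rotation": [0, 0, 0], "hand": 20},
    {"delta_pos": [0, 0, 0], "rotation": [0, 0, 0], "hand": 20},
    {"delta_pos": [0, 0, 0], "rotation": [0, 0, 0], "hand": 20},
    {"delta_pos": [0, 0, 0], "rotation": [0, 0, 0], "hand": 20}
  ]
}}

```text
time_s: 8.37
tool_pos: [503.3, -88.9, 153.8]
tool_rot: [[0.01, -0.231, 0.973], [-0.002, 0.973, 0.231], [-1.0, -0.005, 0.009]]
wrist_force: [-0.1, -0.4, -1.2]
opening: 28.8
```

```bash
python3 - <<'E'
from h import *
# refine rail
for n in('scene','side'):
    c=cam(n); A=cloud(c,np.ones((420,560),bool))
    a=np.radians(38.4); ex=np.array([np.cos(a),np.sin(a)]); ey=np.array([-ex[1],ex[0]])
    q=A[(A[:,2]>204)&(A[:,2]<234)]; u=(q[:,:2]-[508.7,362.3])@ex; v=(q[:,:2]-[508.7,362.3])@ey
    m=(abs(v)<170)&(u>-90)&(u<25); q,u,v=q[m],u[m],v[m]
    b=(abs(u)<14)&(q[:,2]>221)
    # edge: per-v-bin u extremes
    vs=np.arange(-140,141,20);lo=[];hi=[]
    for x in vs:
        s=u[b&(abs(v-x)<6)]; lo.append(s.min() if len(s) else np.nan);hi.append(s.max() if len(s) else np.nan)
    print(n,'u lo',np.round(lo,1),'hi',np.round(hi,1),'v range',v[b].min(),v[b].max(),'z',np.median(q[b][:,2]))
    for vc in(-85,0,85):
        s=(u<-16)&(abs(v-vc)<25)
        if s.sum()>3:
            k=np.polyfit(u[s],v[s],1); kz=np.polyfit(u[s],q[s][:,2],1); print(vc,s.sum(),'u',u[s].min(),'v at -40',np.polyval(k,-40),'slope',k[0],'z',np.polyval(kz,-40),kz[0])
E
```

```text
scene u lo [-11.1 -13.3 -11.3 -11.5 -11.2 -11.7 -12.2  -9.4 -11.7 -10.6 -10.9 -11.2
 -10.8  -9.2  -9.8] hi [ 8.2  9.4  8.4  7.9  9.9  9.2  7.8  7.9 10.   9.6  9.9  9.3  8.7  9.1
 10.5] v range -149.87419093165497 150.7571822930651 z 224.81707538645634
-85 42 u -74.4779198885394 v at -40 -84.38222823481485 slope -0.012887772497504191 z 223.27313316990757 -0.19481628660879108
0 38 u -74.9169746962574 v at -40 0.4315156126239271 slope -0.0057606739744319995 z 223.06034753138866 -0.1992219602439497
85 42 u -74.37148298655515 v at -40 85.23502495133212 slope -0.016923291375294178 z 223.7735434623757 -0.21017065777942368
side u lo [  nan -13.7 -11.9 -13.7 -13.8 -13.  -12.8 -12.8 -11.8 -13.1 -12.8 -12.
 -13.2 -10.6 -12.2] hi [ nan  7.4  9.3  7.7  7.4  8.3  9.5 10.1  7.5 10.3  7.3 11.6  7.   8.8
 10. ] v range -130.50894756201654 151.11635418827407 z 225.55092315103894
-85 35 u -75.20803058420242 v at -40 -86.0165234014402 slope -0.02868781189318727 z 223.48937686424364 -0.20825421457618132
0 36 u -78.13397615875213 v at -40 -1.0225473644007588 slope -0.021836901280610863 z 223.77703794459495 -0.20624954397086034
85 35 u -76.3233197906503 v at -40 84.13875184578093 slope -0.03778260247683357 z 223.9833606951031 -0.19589371521029372
```

{"api": "servo_tool", "payload": {
  "increments": [
    {"delta_pos": [0, 0, 12], "rotation": [0, 0, 0], "hand": 20},
    {"delta_pos": [0, 0, 30], "rotation": [0, 0, 0], "hand": 20},
    {"delta_pos": [0, 0, 35], "rotation": [0, 0, 0], "hand": 20},
    {"delta_pos": [0, 0, 35], "rotation": [0, 0, 0], "hand": 20},
    {"delta_pos": [0, 0, 35], "rotation": [0, 0, 0], "hand": 20}
  ]
}}

```text
time_s: 8.88
tool_pos: [498.1, -86.8, 296.4]
tool_rot: [[-0.005, -0.231, 0.973], [0.003, 0.973, 0.231], [-1.0, 0.004, -0.004]]
wrist_force: [0.6, -0.2, -2.0]
opening: 29.0
```

{"api": "servo_tool", "payload": {
  "increments": [
    {"delta_pos": [0, 0, 30], "rotation": [0, 0, 0], "hand": 20},
    {"delta_pos": [0, 10, 5], "rotation": [0, 0, 0], "hand": 20},
    {"delta_pos": [0, 28, 0], "rotation": [0, 0, 5], "hand": 20},
    {"delta_pos": [0, 30, 0], "rotation": [0, 0, 5], "hand": 20},
    {"delta_pos": [-4, 30, 0], "rotation": [0, 0, 5], "hand": 20}
  ]
}}

```text
time_s: 9.3
tool_pos: [497.8, 9.4, 341.0]
tool_rot: [[0.009, -0.475, 0.88], [0.0, 0.88, 0.475], [-1.0, -0.004, 0.008]]
wrist_force: [-0.0, 0.3, -2.0]
opening: 29.3
```

{"api": "servo_tool", "payload": {
  "increments": [
    {"delta_pos": [-4, 35, 0], "rotation": [0, 0, 5], "hand": 20},
    {"delta_pos": [-4, 35, 0], "rotation": [0, 0, 4], "hand": 20},
    {"delta_pos": [-4, 35, 0], "rotation": [0, 0, 0], "hand": 20},
    {"delta_pos": [-4, 30, 0], "rotation": [0, 0, 0], "hand": 20},
    {"delta_pos": [-2, 20, 0], "rotation": [0, 0, 0], "hand": 20}
  ]
}}

```text
time_s: 9.72
tool_pos: [476.1, 173.3, 337.3]
tool_rot: [[0.005, -0.616, 0.788], [0.002, 0.788, 0.616], [-1.0, -0.001, 0.005]]
wrist_force: [0.4, -0.2, -1.9]
opening: 28.7
```

{"api": "servo_tool", "payload": {
  "increments": [
    {"delta_pos": [0, 26, -10], "rotation": [0, 0, 0], "hand": 20},
    {"delta_pos": [-4, 15, -30], "rotation": [0, 0, 0], "hand": 20},
    {"delta_pos": [-2, 5, -35], "rotation": [0, 0, 0], "hand": 20},
    {"delta_pos": [0, 0, -35], "rotation": [0, 0, 0], "hand": 20},
    {"delta_pos": [0, 0, -10], "rotation": [0, 0, 0], "hand": 20}
  ]
}}

```text
time_s: 10.13
tool_pos: [467.8, 229.6, 212.8]
tool_rot: [[0.008, -0.623, 0.782], [0.007, 0.782, 0.623], [-1.0, 0.0, 0.01]]
wrist_force: [-0.5, -0.4, -1.3]
opening: 28.8
```

{"api": "servo_tool", "payload": {
  "increments": [
    {"delta_pos": [0, 0, 0], "rotation": [0, 0, 0], "hand": 20},
    {"delta_pos": [0, 0, 0], "rotation": [0, 0, 0], "hand": 20}
  ]
}}

```text
time_s: 10.3
tool_pos: [464.0, 229.0, 207.7]
tool_rot: [[0.0, -0.624, 0.781], [0.003, 0.781, 0.624], [-1.0, 0.002, 0.002]]
wrist_force: [-0.0, 0.1, -1.6]
opening: 29.3
```

```bash
python3 - <<'E'
from h import *
s=sensors.observe();print(s['tool_pos'],s['tool_rot'].round(3).tolist())
c=cam('wrist'); save(c,'w3.png',s=1.2)
for l in('small','rail'): find(c,l,2)
e=s['tool_pos']+[0,0,24]; print('eye exp',proj(c,e), 'tip',proj(c,[501.4,248.5,228]))
E
```

```text
[463.97354948 229.03185123 207.72079698] [[0.0, -0.624, 0.781], [0.003, 0.781, 0.624], [-1.0, 0.002, 0.002]]
small wrist 0.94 [243.5, 213.3, 322.5, 323.7] 7190 [461. 228. 220.] [449. 214. 138.] [472. 241. 247.]
rail wrist 0.76 [210.9, 242.4, 559.9, 413.5] 6229 [419. 462.  76.] [383. 218.   6.] [571. 493. 227.]
eye exp [[281.54958321 295.83765373]] tip [[264.94712049 363.69221879]]
```

View pics/w3.png

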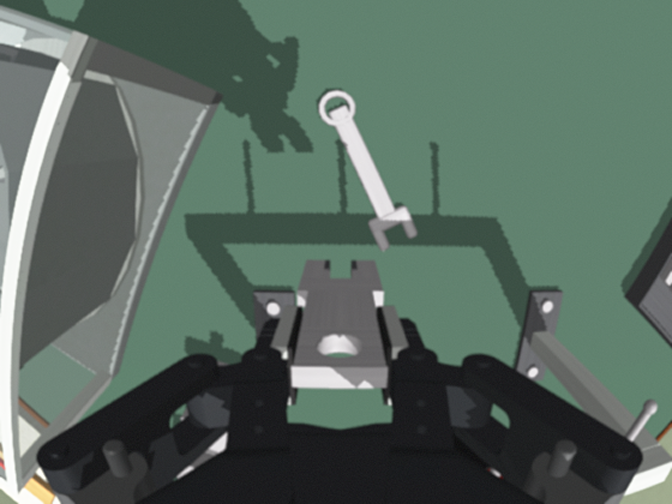

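```bash
cat >> h.py <<'E'
O=np.array([507.8,361.6,0]);_a=np.radians(38.2)
RX=np.array([np.cos(_a),np.sin(_a),0]);RY=np.array([-RX[1],RX[0],0]);RZ=np.array([0,0,1.])
def rail(p): d=np.atleast_2d(p)-O; return np.c_[d@RX,d@RY,d[:,2]]
def held(label):
    s=sensors.observe();T=s['tool_pos'];R=s['tool_rot'];c=cam('wrist');d,p=find(c,label,1)[0]
    q=(p-T)@R  # tool frame x fwd(down), y jaw, z normal
    top=q[q[:,0]<np.percentile(q[:,0],2)+4]; print('top x',np.percentile(q[:,0],2),'y ext',np.percentile(top[:,1],[1,99]),'z ext',np.percentile(top[:,2],[1,99]))
    f=q[(q[:,2]<np.median(q[:,2])+8)]
    for x in range(-40,90,10):
        s_=q[abs(q[:,0]-x)<4]
        if len(s_)>10: print(x,len(s_),np.percentile(s_[:,1],[2,98]).round(1),np.percentile(s_[:,2],[5,50,95]).round(1))
    return c,T,R,p
E
python3 - <<'E'
from h import *
c,T,R,p=held('small')
print('tcp rail',rail(T))
A=cloud(c,np.ones((420,560),bool)); r=rail(A)
for vc in(-85,0,85):
    m=(r[:,0]>-82)&(r[:,0]<-14)&(abs(r[:,1]-vc)<14)&(r[:,2]>205)&(r[:,2]<240); q=r[m]
    if len(q)>5: 
        for lo in(-80,-65,-50,-35,-20):
            s=q[(q[:,0]>lo-6)&(q[:,0]<lo+6)]
            if len(s): print(vc,lo,len(s),s[:,0].min().round(1),np.percentile(s[:,1],[5,50,95]).round(1),np.percentile(s[:,2],[5,50,95]).round(1))
m=(abs(r[:,2]-225)<4)&(abs(r[:,0])<16)&(abs(r[:,1])<160);q=r[m];print('bar',len(q))
for v in range(-150,151,30):
    s=q[abs(q[:,1]-v)<8]
    if len(s)>5: print(v,np.percentile(s[:,0],[2,98]).round(1),np.median(s[:,2]).round(1))
E
```

```text
small wrist 0.71 [248.0, 216.0, 323.9, 322.5] 7054 [463. 228. 222.] [451. 214. 143.] [473. 241. 249.]
top x -39.32450152228385 y ext [-13.93799972  15.06131982] z ext [-4.75758512  3.79259607]
-40 1636 [-13.6  14.8] [-4.5 -1.2  3.2]
-30 492 [-13.6  14.6] [-4.8 -4.1 -3.6]
-20 832 [-12.9  14.4] [-4.9 -3.5  1.9]
-10 515 [-13.8  14.6] [-5.1 -4.6 -4. ]
0 437 [-13.8  14.8] [-5.4 -4.9 -4.5]
10 365 [-13.8  15.1] [-5.7 -5.2 -4.7]
20 317 [-13.7  15.2] [-5.8 -5.4 -5. ]
30 472 [-18.3  20.5] [-6.  -5.6  0.5]
40 299 [-18.2  20. ] [-6.3 -5.9 -5.5]
50 190 [-18.3  20.3] [-6.4 -6.1 -5.7]
60 174 [-18.5  20.2] [-6.9 -6.3 -5.9]
70 153 [-18.   20.3] [-7.2 -6.5 -2.6]
80 17 [-16.4  16.7] [-6.5 -6.5 -6.2]
tcp rail [[-114.7994382   -77.898439    209.90574821]]
0 -35 26 -39.5 [-1.6 -0.6  1.8] [220.7 223.1 224.3]
85 -80 25 -75.5 [83.4 85.5 87.7] [227.4 229.3 232. ]
85 -65 127 -71.0 [82.6 84.2 87.3] [225.3 228.6 232. ]
85 -50 112 -55.9 [82.8 84.3 86.8] [222.4 225.5 227.8]
bar 512
120 [-10.8   8.7] 225.2
150 [-10.2   9.3] 225.3
```

{"api": "servo_tool", "payload": {
  "increments": [
    {"delta_pos": [5, -6.5, -7], "rotation": [0, 0, 0], "hand": 20},
    {"delta_pos": [0, 0, 0], "rotation": [0, 0, 0], "hand": 20},
    {"delta_pos": [0, 0, 0], "rotation": [0, 0, 0], "hand": 20}
  ]
}}

```text
time_s: 10.8
tool_pos: [473.9, 222.8, 205.6]
tool_rot: [[0.01, -0.623, 0.782], [0.007, 0.782, 0.623], [-1.0, -0.001, 0.013]]
wrist_force: [-0.2, -0.0, -1.8]
opening: 28.9
```

```bash
cat >> h.py <<'E'
def st():
    s=sensors.observe();print('T',s['tool_pos'].round(1),'rail',rail(s['tool_pos']).round(1),'yaw',round(float(np.degrees(np.arctan2(-s['tool_rot'][0,1],s['tool_rot'][1,1]))),1),'tilt',s['tool_rot'][:2,0].round(3),'F',s['wrist_force'].round(1),'o',round(s['opening'],1),'t',s['time_s'],'q6',round(s['qpos'][5])); return s
E
python3 -c "
from h import *
st()"
```

```text
T [473.9 222.8 205.6] rail [[-112.5  -88.1  205.6]] yaw 38.5 tilt [0.01  0.007] F [-0.2 -0.  -1.8] o 28.9 t 10.8 q6 -13
```

{"api": "servo_tool", "payload": {
  "increments": [
    {"delta_pos": [-1.5, 1.9, -2.5], "rotation": [0, 0, 0], "hand": 20},
    {"delta_pos": [0, 0, 0], "rotation": [0, 0, 0], "hand": 20},
    {"delta_pos": [0, 0, 0], "rotation": [0, 0, 0], "hand": 20}
  ]
}}

```text
time_s: 11.05
tool_pos: [473.0, 224.4, 203.4]
tool_rot: [[0.011, -0.622, 0.783], [0.008, 0.783, 0.622], [-1.0, -0.001, 0.014]]
wrist_force: [-0.1, -0.0, -0.7]
opening: 29.2
```

{"api": "servo_tool", "payload": {
  "increments": [
    {"delta_pos": [0, 0, 0], "rotation": [0, 0, 0], "hand": 20},
    {"delta_pos": [0, 0, 0], "rotation": [0, 0, 0], "hand": 20}
  ]
}}

```text
time_s: 11.22
tool_pos: [472.8, 224.5, 203.4]
tool_rot: [[0.011, -0.622, 0.783], [0.008, 0.783, 0.622], [-1.0, -0.001, 0.014]]
wrist_force: [0.5, 0.5, -1.4]
opening: 29.2
```

```bash
python3 -c "
from h import *
st()"
```

```text
T [472.8 224.5 203.4] rail [[-112.3  -86.1  203.4]] yaw 38.5 tilt [0.011 0.008] F [ 0.5  0.5 -1.4] o 29.2 t 11.2167 q6 -13
```

{"api": "servo_tool", "payload": {
  "increments": [
    {"delta_pos": [9, 7.9, 0], "rotation": [0, 0, 0], "hand": 20},
    {"delta_pos": [7.9, 6.2, 0], "rotation": [0, 0, 0], "hand": 20},
    {"delta_pos": [3.9, 3.1, 0], "rotation": [0, 0, 0], "hand": 20},
    {"delta_pos": [0, 0, 0], "rotation": [0, 0, 0], "hand": 20}
  ]
}}

```text
time_s: 11.55
tool_pos: [494.3, 242.6, 203.6]
tool_rot: [[0.011, -0.622, 0.783], [0.008, 0.783, 0.622], [-1.0, -0.001, 0.014]]
wrist_force: [-0.5, 0.8, -0.8]
opening: 29.4
```

```bash
python3 -c "
from h import *
st()"
```

```text
T [494.3 242.6 203.6] rail [[-84.2 -85.2 203.6]] yaw 38.5 tilt [0.011 0.008] F [-0.5  0.8 -0.8] o 29.4 t 11.55 q6 -12
```

{"api": "servo_tool", "payload": {
  "increments": [
    {"delta_pos": [7.5, 5.9, -0.8], "rotation": [0, 0, 0], "hand": 20},
    {"delta_pos": [7.5, 5.9, -1.8], "rotation": [0, 0, 0], "hand": 20},
    {"delta_pos": [0, 0, 0], "rotation": [0, 0, 0], "hand": 20}
  ]
}}

```text
time_s: 11.8
tool_pos: [510.6, 255.4, 200.7]
tool_rot: [[0.011, -0.622, 0.783], [0.008, 0.783, 0.622], [-1.0, -0.001, 0.013]]
wrist_force: [0.5, 0.5, -2.4]
opening: 29.2
```

```bash
python3 -c "
from h import *
st()"
```

```text
T [510.6 255.4 200.7] rail [[-63.5 -85.1 200.7]] yaw 38.5 tilt [0.011 0.008] F [ 0.5  0.5 -2.4] o 29.2 t 11.8 q6 -12
```

{"api": "servo_tool", "payload": {
  "increments": [
    {"delta_pos": [7.5, 5.9, -2], "rotation": [0, 0, 0], "hand": 20},
    {"delta_pos": [7.5, 5.9, -2], "rotation": [0, 0, 0], "hand": 20},
    {"delta_pos": [0, 0, -1], "rotation": [0, 0, 0], "hand": 20},
    {"delta_pos": [0, 0, -4], "rotation": [0, 0, 0], "hand": 20},
    {"delta_pos": [0, 0, 0], "rotation": [0, 0, 0], "hand": 20}
  ]
}}

```text
time_s: 12.22
tool_pos: [528.1, 269.1, 192.5]
tool_rot: [[0.012, -0.623, 0.782], [0.008, 0.782, 0.623], [-1.0, -0.001, 0.015]]
wrist_force: [-0.4, -0.0, 1.5]
opening: 29.2
```

```bash
python3 -c "
from h import *
st()
c=cam('side');save(c,'s4.png',(150,110,300,230),4)
c=cam('scene');save(c,'s4b.png',(330,180,460,280),4)
a=cv2.imread('pics/s4.png');b=cv2.imread('pics/s4b.png');cv2.imwrite('pics/s4c.png',np.hstack([cv2.resize(a,(400,320)),cv2.resize(b,(400,320))]))"
```

```text
T [528.1 269.1 192.5] rail [[-41.2 -85.2 192.5]] yaw 38.5 tilt [0.012 0.008] F [-0.4 -0.   1.5] o 29.2 t 12.2167 q6 -12
```

View pics/s4c.png

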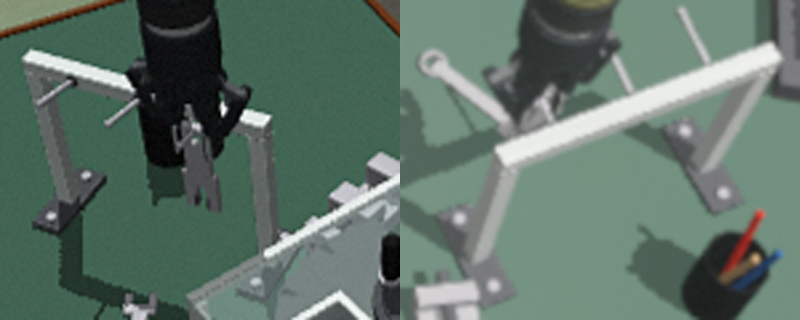

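{"api": "servo_tool", "payload": {
  "increments": [
    {"delta_pos": [0, 0, -0.7], "rotation": [0, 0, 0], "hand": 20},
    {"delta_pos": [0, 0, 0], "rotation": [0, 0, 0], "hand": 34},
    {"delta_pos": [0, 0, 0], "rotation": [0, 0, 0], "hand": 45},
    {"delta_pos": [0, 0, 0], "rotation": [0, 0, 0], "hand": 50},
    {"delta_pos": [0, 0, 0], "rotation": [0, 0, 0], "hand": 50}
  ]
}}

```text
time_s: 12.73
tool_pos: [527.7, 268.7, 191.6]
tool_rot: [[0.012, -0.622, 0.783], [0.008, 0.783, 0.622], [-1.0, -0.001, 0.015]]
wrist_force: [0.0, -0.2, 0.4]
opening: 50.2
```

{"api": "servo_tool", "payload": {
  "increments": [
    {"delta_pos": [0, 0, 15], "rotation": [0, 0, 0], "hand": 55},
    {"delta_pos": [0, 0, 30], "rotation": [0, 0, 0], "hand": 55},
    {"delta_pos": [0, 0, 35], "rotation": [0, 0, 0], "hand": 55},
    {"delta_pos": [-10, -8, 35], "rotation": [0, 0, 0], "hand": 55},
    {"delta_pos": [-20, -16, 20], "rotation": [0, 0, 0], "hand": 55}
  ]
}}

```text
time_s: 13.15
tool_pos: [493.9, 243.2, 321.5]
tool_rot: [[-0.002, -0.623, 0.782], [0.001, 0.782, 0.623], [-1.0, 0.002, -0.001]]
wrist_force: [-0.5, -0.7, 0.9]
opening: 55.0
```

```bash
python3 -c "
from h import *
st()
c=cam('side');p=find(c,'small',2)
for d,q in p: print(rail(np.median(q,0)),np.percentile(rail(q),[3,97],axis=0).round(1))
c=cam('wrist');save(c,'w4.png',s=1.2);p=find(c,'small',2)
for d,q in p: print(rail(np.median(q,0)),np.percentile(rail(q),[3,97],axis=0).round(1))
"
```

```text
T [493.9 243.2 321.5] rail [[-84.2 -84.4 321.5]] yaw 38.5 tilt [-0.002  0.001] F [-0.5 -0.7  0.9] o 55.0 t 13.15 q6 -12
small side 0.54 [218.3, 151.8, 227.8, 187.5] 392 [526. 265. 169.] [509. 250.   1.] [572. 437. 232.]
[[-45.33630107 -86.66013645 169.37888405]] [[ -53.9 -102.9    0.8]
 [ 111.    27.7  231.7]]
small wrist 0.84 [262.2, 218.7, 302.8, 279.6] 1844 [524. 267. 196.] [507. 251. 122.] [536. 281. 232.]
[[-45.70198902 -84.78285437 196.38499262]] [[ -53.3 -100.7  122. ]
 [ -37.9  -64.8  232. ]]
```

{"api": "servo_tool", "payload": {
  "increments": [
    {"delta_pos": [10, -25, 5], "rotation": [0, 0, -5], "hand": 50},
    {"delta_pos": [13, -33, 0], "rotation": [0, 0, -5], "hand": 50},
    {"delta_pos": [13, -33, 0], "rotation": [0, 0, -5], "hand": 50},
    {"delta_pos": [13, -33, 0], "rotation": [0, 0, -5], "hand": 50},
    {"delta_pos": [13, -33, 0], "rotation": [0, 0, -4], "hand": 50}
  ]
}}

```text
time_s: 13.77
tool_pos: [554.0, 87.1, 314.9]
tool_rot: [[-0.013, -0.246, 0.969], [0.004, 0.969, 0.246], [-1.0, 0.007, -0.012]]
wrist_force: [0.6, 0.6, 0.4]
opening: 49.8
```

{"api": "servo_tool", "payload": {
  "increments": [
    {"delta_pos": [13, -33, 0], "rotation": [0, 0, -2], "hand": 50},
    {"delta_pos": [13, -28, 0], "rotation": [0, 0, 0], "hand": 50},
    {"delta_pos": [5, -10, 0], "rotation": [0, 0, 0], "hand": 50},
    {"delta_pos": [0, 0, 0], "rotation": [0, 0, 0], "hand": 50},
    {"delta_pos": [0, 0, 0], "rotation": [0, 0, 0], "hand": 50}
  ]
}}

```text
time_s: 14.18
tool_pos: [587.1, 7.0, 303.0]
tool_rot: [[-0.027, -0.199, 0.98], [0.003, 0.98, 0.2], [-1.0, 0.009, -0.026]]
wrist_force: [0.3, 0.7, 0.3]
opening: 49.8
```

```bash
cat >> h.py <<'E'
AX=np.array([623,-60.1])
def crank():
    c=cam('wrist');A=cloud(c,np.ones((420,560),bool))
    g=A[(A[:,2]>278)&(A[:,2]<290)&(abs(np.hypot(A[:,0]-AX[0],A[:,1]-AX[1])-50)<18)]
    if len(g)<5: print('no crank');return
    ce,r=cv2.minEnclosingCircle(g[:,:2].astype(np.float32)); d=np.array(ce)-AX
    print('crank',len(g),np.round(ce,1),round(r,1),'R',np.hypot(*d).round(1),'th',np.degrees(np.arctan2(d[1],d[0])).round(1))
E
python3 -c "
from h import *
s=st();crank()"
```

```text
T [587.1   7.  303. ] rail [[-157.  -327.7  303. ]] yaw 11.5 tilt [-0.027  0.003] F [0.3 0.7 0.3] o 49.8 t 14.1833 q6 -11
crank 613 [596.7 -16.9] 9.0 R 50.6 th 121.4
```

{"api": "servo_tool", "payload": {
  "increments": [
    {"delta_pos": [9.6, -24, 4], "rotation": [0, -1.4, -1], "hand": 50},
    {"delta_pos": [0, 0, 0], "rotation": [0, 0, 0], "hand": 50},
    {"delta_pos": [0, 0, 0], "rotation": [0, 0, 0], "hand": 50}
  ]
}}

```text
time_s: 14.48
tool_pos: [595.4, -12.0, 304.9]
tool_rot: [[-0.006, -0.189, 0.982], [0.005, 0.982, 0.189], [-1.0, 0.006, -0.005]]
wrist_force: [-0.6, 0.3, 0.1]
opening: 49.9
```

```bash
python3 -c "
from h import *
s=st();crank()"
```

```text
T [595.4 -12.  304.9] rail [[-162.2 -347.8  304.9]] yaw 10.9 tilt [-0.006  0.005] F [-0.6  0.3  0.1] o 49.9 t 14.4833 q6 -12
crank 820 [596.7 -17.4] 9.1 R 50.2 th 121.6
```

{"api": "servo_tool", "payload": {
  "increments": [
    {"delta_pos": [0, -5, -25], "rotation": [0, 0, 0], "hand": 50},
    {"delta_pos": [-1, 0, -22], "rotation": [0, 0, 0], "hand": 50},
    {"delta_pos": [0, 0, -5], "rotation": [0, 0, 0], "hand": 45},
    {"delta_pos": [0, 0, 0], "rotation": [0, 0, 0], "hand": 40},
    {"delta_pos": [0, 0, 0], "rotation": [0, 0, 0], "hand": 40}
  ]
}}

```text
time_s: 14.95
tool_pos: [593.7, -10.6, 253.6]
tool_rot: [[-0.003, -0.197, 0.98], [0.006, 0.98, 0.197], [-1.0, 0.007, -0.002]]
wrist_force: [-0.0, 0.5, 1.1]
opening: 40.5
```

```bash
python3 -c "
from h import *
s=st()"
```

```text
T [593.7 -10.6 253.6] rail [[-162.7 -345.6  253.6]] yaw 11.4 tilt [-0.003  0.006] F [-0.   0.5  1.1] o 40.5 t 14.95 q6 -13
```

{"api": "servo_tool", "payload": {
  "increments": [
    {"delta_pos": [3, -6.5, -7], "rotation": [0, 0, 0], "hand": 40},
    {"delta_pos": [0, 0, 0], "rotation": [0, 0, 0], "hand": 40},
    {"delta_pos": [0, 0, 0], "rotation": [0, 0, 0], "hand": 10},
    {"delta_pos": [0, 0, 0], "rotation": [0, 0, 0], "hand": 10},
    {"delta_pos": [0, 0, 0], "rotation": [0, 0, 0], "hand": 10}
  ]
}}

```text
time_s: 15.37
tool_pos: [598.6, -17.2, 249.4]
tool_rot: [[0.001, -0.199, 0.98], [0.005, 0.98, 0.199], [-1.0, 0.004, 0.002]]
wrist_force: [-1.2, 0.6, -3.9]
opening: 16.7
```

{"api": "servo_tool", "payload": {
  "increments": [
    {"delta_pos": [0, 0, 0], "rotation": [0, 0, 0], "hand": 10}
  ]
}}

```text
time_s: 15.45
tool_pos: [598.6, -17.2, 249.4]
tool_rot: [[0.001, -0.199, 0.98], [0.005, 0.98, 0.199], [-1.0, 0.005, 0.002]]
wrist_force: [-0.4, 0.8, -2.3]
opening: 16.6
```

{"api": "servo_tool", "payload": {
  "increments": [
    {"delta_pos": [8.4, 4, 0], "rotation": [0, 0, 0], "hand": 10},
    {"delta_pos": [8.9, 2.3, 0], "rotation": [0, 0, 0], "hand": 10},
    {"delta_pos": [9.2, 0.7, 0], "rotation": [0, 0, 0], "hand": 10},
    {"delta_pos": [9.2, -1.1, 0], "rotation": [0, 0, 0], "hand": 10},
    {"delta_pos": [8.9, -2.7, 0], "rotation": [0, 0, 0], "hand": 10}
  ]
}}

```text
time_s: 15.87
tool_pos: [630.9, -10.7, 249.4]
tool_rot: [[-0.023, -0.199, 0.98], [0.012, 0.98, 0.199], [-1.0, 0.016, -0.021]]
wrist_force: [-5.0, 6.5, 1.2]
opening: 16.5
```

{"api": "servo_tool", "payload": {
  "increments": [
    {"delta_pos": [0, 0, 0], "rotation": [0, 0, 0], "hand": 10},
    {"delta_pos": [0, 0, 0], "rotation": [0, 0, 0], "hand": 10}
  ]
}}

```text
time_s: 16.03
tool_pos: [635.3, -11.6, 249.3]
tool_rot: [[-0.018, -0.199, 0.98], [0.009, 0.98, 0.199], [-1.0, 0.012, -0.016]]
wrist_force: [-6.7, 1.2, 3.7]
opening: 16.3
```

{"api": "servo_tool", "payload": {
  "increments": [
    {"delta_pos": [8.5, -2.8, 0], "rotation": [0, -0.5, 0], "hand": 10},
    {"delta_pos": [7.8, -4.2, 0], "rotation": [0, 0, 0], "hand": 10},
    {"delta_pos": [7.4, -6, 0], "rotation": [0, 0, 0], "hand": 10},
    {"delta_pos": [0, 0, 0], "rotation": [0, 0, 0], "hand": 10},
    {"delta_pos": [0, 0, 0], "rotation": [0, 0, 0], "hand": 10}
  ]
}}

```text
time_s: 16.45
tool_pos: [655.2, -21.5, 249.3]
tool_rot: [[-0.018, -0.201, 0.979], [0.014, 0.979, 0.201], [-1.0, 0.018, -0.014]]
wrist_force: [-4.9, 3.1, 1.2]
opening: 16.6
```

{"api": "servo_tool", "payload": {
  "increments": [
    {"delta_pos": [4.5, -3.8, 0], "rotation": [0, 0, 0], "hand": 10},
    {"delta_pos": [0, 0, 0], "rotation": [0, 0, 0], "hand": 10},
    {"delta_pos": [0, 0, 0], "rotation": [0, 0, 0], "hand": 45},
    {"delta_pos": [0, 0, 0], "rotation": [0, 0, 0], "hand": 45},
    {"delta_pos": [0, 0, 0], "rotation": [0, 0, 0], "hand": 45}
  ]
}}

```text
time_s: 16.87
tool_pos: [659.4, -25.1, 249.9]
tool_rot: [[-0.018, -0.201, 0.979], [0.015, 0.979, 0.201], [-1.0, 0.019, -0.015]]
wrist_force: [-0.6, -1.3, 0.7]
opening: 45.3
```

{"api": "servo_tool", "payload": {
  "increments": [
    {"delta_pos": [0, 0, 35], "rotation": [0, -1, -1], "hand": 50},
    {"delta_pos": [0, 0, 40], "rotation": [0, 0, 0], "hand": 50},
    {"delta_pos": [-35, -10, 10], "rotation": [0, 0, 0], "hand": 50},
    {"delta_pos": [-40, -13, 0], "rotation": [0, 0, 0], "hand": 50},
    {"delta_pos": [-40, -13, 0], "rotation": [0, 0, 0], "hand": 50}
  ]
}}

```text
time_s: 17.28
tool_pos: [549.6, -59.0, 335.3]
tool_rot: [[0.002, -0.188, 0.982], [0.018, 0.982, 0.188], [-1.0, 0.017, 0.006]]
wrist_force: [-0.9, -0.9, 1.0]
opening: 49.9
```

{"api": "servo_tool", "payload": {
  "increments": [
    {"delta_pos": [-36, -13, 0], "rotation": [0, 0, 0], "hand": 50},
    {"delta_pos": [-20, -10, 0], "rotation": [0, 0, 0], "hand": 50},
    {"delta_pos": [-3, 0, 0], "rotation": [0, 0, 0], "hand": 50},
    {"delta_pos": [0, 0, 0], "rotation": [0, 0, 0], "hand": 50},
    {"delta_pos": [0, 0, 0], "rotation": [0, 0, 0], "hand": 50}
  ]
}}

```text
time_s: 17.7
tool_pos: [481.6, -83.4, 339.6]
tool_rot: [[0.008, -0.185, 0.983], [0.017, 0.983, 0.185], [-1.0, 0.015, 0.011]]
wrist_force: [-0.5, 1.3, 0.4]
opening: 49.9
```

```bash
python3 -c "
from h import *
s=st();handle('middle')"
```

```text
T [481.6 -83.4 339.6] rail [[-295.8 -333.5  339.6]] yaw 10.7 tilt [0.008 0.017] F [-0.5  1.3  0.4] o 49.9 t 17.7 q6 -21
middle wrist 0.79 [256.7, 192.1, 303.0, 224.9] 1050 [497. -80. 160.] [ 493. -101.  101.] [506. -58. 193.]
top 310 [498.4 -80.5 192.1] ((498.91656494140625, -80.27021789550781), (8.703340530395508, 28.99311065673828), 10.277695655822754)
155 57 [495.4 -81.1 155.1] [492.9 -95.5 151.1] [497.7 -66.8 159. ]
165 62 [495.5 -81.2 165.1] [493.  -95.2 161.2] [497.9 -66.4 169. ]
175 71 [496.8 -78.2 172.8] [493.  -95.8 171.1] [499.  -66.7 178.2]
185 58 [496.1 -84.6 186.4] [492.8 -95.5 181.2] [498.1 -66.3 189. ]
191 310 [498.4 -80.5 192.1] [493.  -95.2 187. ] [505.3 -65.3 194. ]
```

{"api": "servo_tool", "payload": {
  "increments": [
    {"delta_pos": [15, 3, -20], "rotation": [-1, 0.4, -0.4], "hand": 50},
    {"delta_pos": [0, 0, -38], "rotation": [0, 0, 0], "hand": 50},
    {"delta_pos": [0, 0, -38], "rotation": [0, 0, 0], "hand": 50},
    {"delta_pos": [0, 0, -15], "rotation": [0, 0, 0], "hand": 50},
    {"delta_pos": [0, 0, 0], "rotation": [0, 0, 0], "hand": 50}
  ]
}}

```text
time_s: 18.22
tool_pos: [504.7, -77.8, 224.5]
tool_rot: [[0.006, -0.183, 0.983], [-0.001, 0.983, 0.183], [-1.0, -0.002, 0.005]]
wrist_force: [-0.5, 0.7, 0.2]
opening: 50.0
```

{"api": "servo_tool", "payload": {
  "increments": [
    {"delta_pos": [0, 0, 0], "rotation": [0, 0, 0], "hand": 50}
  ]
}}

```text
time_s: 18.3
tool_pos: [504.8, -77.2, 223.4]
tool_rot: [[0.003, -0.184, 0.983], [-0.0, 0.983, 0.184], [-1.0, -0.001, 0.003]]
wrist_force: [-0.0, 0.3, 0.5]
opening: 50.2
```

{"api": "servo_tool", "payload": {
  "increments": [
    {"delta_pos": [-6, -3.3, -10], "rotation": [0, 0, 0], "hand": 50},
    {"delta_pos": [-2, 0, -25], "rotation": [0, 0, 0], "hand": 50},
    {"delta_pos": [-2, 0, -20], "rotation": [0, 0, 0], "hand": 50},
    {"delta_pos": [0, 0, -4], "rotation": [0, 0, 0], "hand": 50},
    {"delta_pos": [0, 0, 0], "rotation": [0, 0, 0], "hand": 50}
  ]
}}

```text
time_s: 18.72
tool_pos: [501.8, -80.0, 168.6]
tool_rot: [[0.011, -0.187, 0.982], [-0.001, 0.982, 0.187], [-1.0, -0.003, 0.011]]
wrist_force: [0.2, 0.1, -0.5]
opening: 50.1
```

{"api": "servo_tool", "payload": {
  "increments": [
    {"delta_pos": [0, 0, 0], "rotation": [0, 0, 0], "hand": 50}
  ]
}}

```text
time_s: 18.8
tool_pos: [502.7, -80.0, 169.7]
tool_rot: [[0.012, -0.187, 0.982], [-0.001, 0.982, 0.187], [-1.0, -0.003, 0.011]]
wrist_force: [-0.3, -0.1, -0.1]
opening: 49.9
```

{"api": "servo_tool", "payload": {
  "increments": [
    {"delta_pos": [-4.5, 0, -8], "rotation": [0, 0.4, 0], "hand": 50},
    {"delta_pos": [-1, 0, -7], "rotation": [0, 0, 0], "hand": 50},
    {"delta_pos": [0, 0, 0], "rotation": [0, 0, 0], "hand": 45},
    {"delta_pos": [0, 0, 0], "rotation": [0, 0, 0], "hand": 45}
  ]
}}

```text
time_s: 19.13
tool_pos: [500.4, -80.4, 157.8]
tool_rot: [[0.011, -0.187, 0.982], [-0.002, 0.982, 0.187], [-1.0, -0.004, 0.01]]
wrist_force: [-0.2, 0.1, -0.3]
opening: 45.2
```

Good alignment; down slightly, close, lift.

{"api": "servo_tool", "payload": {
  "increments": [
    {"delta_pos": [-1.5, 0, -5], "rotation": [0, 0.3, 0], "hand": 45},
    {"delta_pos": [0, 0, 0], "rotation": [0, 0, 0], "hand": 20},
    {"delta_pos": [0, 0, 0], "rotation": [0, 0, 0], "hand": 20},
    {"delta_pos": [0, 0, 0], "rotation": [0, 0, 0], "hand": 20},
    {"delta_pos": [0, 0, 0], "rotation": [0, 0, 0], "hand": 20}
  ]
}}

```text
time_s: 19.55
tool_pos: [499.4, -80.5, 153.5]
tool_rot: [[0.007, -0.187, 0.982], [-0.002, 0.982, 0.187], [-1.0, -0.004, 0.006]]
wrist_force: [1.0, -0.3, -0.9]
opening: 28.8
```

{"api": "servo_tool", "payload": {
  "increments": [
    {"delta_pos": [0, 0, 12], "rotation": [0, 0, 0], "hand": 20},
    {"delta_pos": [0, 0, 30], "rotation": [0, 0, 0], "hand": 20},
    {"delta_pos": [0, 0, 35], "rotation": [0, 0, 0], "hand": 20},
    {"delta_pos": [0, 0, 35], "rotation": [0, 0, 0], "hand": 20},
    {"delta_pos": [0, 0, 35], "rotation": [0, 0, 0], "hand": 20}
  ]
}}

```text
time_s: 19.97
tool_pos: [493.8, -78.8, 295.8]
tool_rot: [[-0.008, -0.187, 0.982], [0.002, 0.982, 0.187], [-1.0, 0.004, -0.008]]
wrist_force: [0.0, 0.2, -2.3]
opening: 29.0
```

{"api": "servo_tool", "payload": {
  "increments": [
    {"delta_pos": [0, 0, 35], "rotation": [0, 0, 0], "hand": 20},
    {"delta_pos": [0, 10, 12], "rotation": [0, 0, 0], "hand": 20},
    {"delta_pos": [-5, 28, 3], "rotation": [0, 0, 5], "hand": 20},
    {"delta_pos": [-5, 32, 0], "rotation": [0, 0, 5], "hand": 20},
    {"delta_pos": [-5, 34, 0], "rotation": [0, 0, 5], "hand": 20}
  ]
}}

```text
time_s: 20.38
tool_pos: [481.9, 22.5, 356.5]
tool_rot: [[0.005, -0.434, 0.901], [-0.002, 0.901, 0.434], [-1.0, -0.004, 0.003]]
wrist_force: [0.5, 0.8, -2.1]
opening: 28.9
```

{"api": "servo_tool", "payload": {
  "increments": [
    {"delta_pos": [-12, 34, 0], "rotation": [0, 0, 4], "hand": 20},
    {"delta_pos": [-12, 34, 0], "rotation": [0, 0, 4], "hand": 20},
    {"delta_pos": [-12, 34, 0], "rotation": [0, 0, 3], "hand": 20},
    {"delta_pos": [-10, 34, 0], "rotation": [0, 0, 0], "hand": 20},
    {"delta_pos": [-6, 34, 0], "rotation": [0, 0, 0], "hand": 20}
  ]
}}

```text
time_s: 20.8
tool_pos: [426.3, 198.7, 355.9]
tool_rot: [[0.005, -0.606, 0.795], [-0.001, 0.795, 0.606], [-1.0, -0.004, 0.003]]
wrist_force: [1.1, 0.1, -1.3]
opening: 29.2
```

{"api": "servo_tool", "payload": {
  "increments": [
    {"delta_pos": [-4, 34, 0], "rotation": [0, 0, 0], "hand": 20},
    {"delta_pos": [0, 25, -10], "rotation": [0, 0, 0], "hand": 20},
    {"delta_pos": [0, 6, -30], "rotation": [0, 0, 0], "hand": 20},
    {"delta_pos": [0, 0, -36], "rotation": [0, 0, 0], "hand": 20},
    {"delta_pos": [0, 0, -36], "rotation": [0, 0, 0], "hand": 20}
  ]
}}

```text
time_s: 21.22
tool_pos: [422.1, 277.2, 247.4]
tool_rot: [[0.016, -0.615, 0.788], [0.01, 0.788, 0.615], [-1.0, -0.002, 0.019]]
wrist_force: [0.2, 0.0, -2.1]
opening: 29.1
```

{"api": "servo_tool", "payload": {
  "increments": [
    {"delta_pos": [0, 0, -22], "rotation": [0, 0, 0], "hand": 20},
    {"delta_pos": [0, 0, -5], "rotation": [0, 0, 0], "hand": 20},
    {"delta_pos": [0, 0, 0], "rotation": [0, 0, 0], "hand": 20},
    {"delta_pos": [0, 0, 0], "rotation": [0, 0, 0], "hand": 20}
  ]
}}

```text
time_s: 21.55
tool_pos: [416.4, 274.8, 211.0]
tool_rot: [[0.004, -0.617, 0.787], [0.002, 0.787, 0.617], [-1.0, -0.001, 0.004]]
wrist_force: [0.3, 0.9, -1.2]
opening: 29.3
```

```bash
python3 -c "
from h import *
s=st();held('middle')"
```

```text
T [416.4 274.8 211. ] rail [[-125.5  -11.7  211. ]] yaw 38.1 tilt [0.004 0.002] F [ 0.3  0.9 -1.2] o 29.3 t 21.55 q6 -5
middle wrist 0.7 [239.9, 210.6, 326.9, 328.0] 7662 [415. 274. 219.] [402. 257. 133.] [427. 291. 251.]
top x -39.65253412480665 y ext [-14.1680916   14.64777758] z ext [-2.77476358  5.99949517]
-40 1655 [-13.9  14.3] [-2.4  0.8  5.5]
-30 429 [-13.4  14.5] [-2.8 -2.1 -1.4]
-20 894 [-12.8  14.2] [-2.9 -1.5  4.2]
-10 526 [-13.5  14.5] [-3.  -2.4 -1.8]
0 439 [-13.8  14.7] [-3.1 -2.6 -2.1]
10 369 [-13.9  14.9] [-3.5 -2.9 -2.3]
20 309 [-13.9  14.8] [-3.7 -3.1 -2.6]
30 279 [-13.8  14.9] [-3.8 -3.3 -2.7]
40 643 [-24.1  24.9] [-3.9 -2.7  3.5]
50 345 [-23.5  24.3] [-4.3 -3.6 -3. ]
60 222 [-23.9  24.7] [-4.6 -3.8 -3.2]
70 168 [-23.7  24.6] [-4.7 -4.1 -3.3]
80 154 [-23.7  24.2] [-5.  -4.3 -1.9]
```

{"api": "servo_tool", "payload": {
  "increments": [
    {"delta_pos": [-4, 7, -4], "rotation": [0, 0, 0], "hand": 20},
    {"delta_pos": [-2, 5, -3], "rotation": [0, 0, 0], "hand": 20},
    {"delta_pos": [0, 0, 0], "rotation": [0, 0, 0], "hand": 20},
    {"delta_pos": [0, 0, 0], "rotation": [0, 0, 0], "hand": 20},
    {"delta_pos": [0, 0, 0], "rotation": [0, 0, 0], "hand": 20}
  ]
}}

```text
time_s: 22.07
tool_pos: [414.0, 290.7, 209.9]
tool_rot: [[0.014, -0.616, 0.788], [0.009, 0.788, 0.616], [-1.0, -0.001, 0.016]]
wrist_force: [-0.5, 0.2, -2.5]
opening: 29.1
```

```bash
python3 -c "
from h import *
s=st()"
```

```text
T [414.  290.7 209.9] rail [[-117.6    2.3  209.9]] yaw 38.0 tilt [0.014 0.009] F [-0.5  0.2 -2.5] o 29.1 t 22.0667 q6 -3
```

{"api": "servo_tool", "payload": {
  "increments": [
    {"delta_pos": [1.5, -1.9, -6.5], "rotation": [0, 0, 0], "hand": 20},
    {"delta_pos": [0, 0, 0], "rotation": [0, 0, 0], "hand": 20},
    {"delta_pos": [0, 0, 0], "rotation": [0, 0, 0], "hand": 20},
    {"delta_pos": [0, 0, 0], "rotation": [0, 0, 0], "hand": 20}
  ]
}}

```text
time_s: 22.4
tool_pos: [415.9, 288.5, 203.1]
tool_rot: [[0.014, -0.616, 0.788], [0.009, 0.788, 0.616], [-1.0, -0.002, 0.017]]
wrist_force: [0.5, -0.0, -1.4]
opening: 29.0
```

```bash
python3 -c "
from h import *
s=st()"
```

```text
T [415.9 288.5 203.1] rail [[-117.4   -0.6  203.1]] yaw 38.0 tilt [0.014 0.009] F [ 0.5 -0.  -1.4] o 29.0 t 22.4 q6 -3
```

{"api": "servo_tool", "payload": {
  "increments": [
    {"delta_pos": [7.9, 6.2, 0], "rotation": [0, 0, 0], "hand": 20},
    {"delta_pos": [7.9, 6.2, 0], "rotation": [0, 0, 0], "hand": 20},
    {"delta_pos": [6.3, 5, 0], "rotation": [0, 0, 0], "hand": 20},
    {"delta_pos": [0, 0, 0], "rotation": [0, 0, 0], "hand": 20},
    {"delta_pos": [0, 0, 0], "rotation": [0, 0, 0], "hand": 20}
  ]
}}

```text
time_s: 22.82
tool_pos: [441.3, 308.0, 203.1]
tool_rot: [[0.015, -0.616, 0.788], [0.009, 0.788, 0.616], [-1.0, -0.002, 0.017]]
wrist_force: [0.1, -0.1, -1.0]
opening: 29.3
```

```bash
python3 -c "
from h import *
s=st()"
```

```text
T [441.3 308.  203.1] rail [[-85.4  -0.9 203.1]] yaw 38.0 tilt [0.015 0.009] F [ 0.1 -0.1 -1. ] o 29.3 t 22.8167 q6 -3
```

{"api": "servo_tool", "payload": {
  "increments": [
    {"delta_pos": [7, 5.9, -0.8], "rotation": [0, 0, 0], "hand": 20},
    {"delta_pos": [7.5, 5.9, -1.8], "rotation": [0, 0, 0], "hand": 20},
    {"delta_pos": [0, 0, 0], "rotation": [0, 0, 0], "hand": 20}
  ]
}}

```text
time_s: 23.07
tool_pos: [457.3, 321.1, 200.2]
tool_rot: [[0.015, -0.616, 0.788], [0.009, 0.788, 0.616], [-1.0, -0.002, 0.018]]
wrist_force: [0.7, -0.6, -1.7]
opening: 29.0
```

{"api": "servo_tool", "payload": {
  "increments": [
    {"delta_pos": [7.5, 5.9, -2], "rotation": [0, 0, 0], "hand": 20},
    {"delta_pos": [7.5, 5.9, -2], "rotation": [0, 0, 0], "hand": 20},
    {"delta_pos": [0, 0, -1], "rotation": [0, 0, 0], "hand": 20},
    {"delta_pos": [0, 0, -4], "rotation": [0, 0, 0], "hand": 20},
    {"delta_pos": [0, 0, 0], "rotation": [0, 0, 0], "hand": 20}
  ]
}}

```text
time_s: 23.48
tool_pos: [475.0, 335.1, 192.0]
tool_rot: [[0.016, -0.616, 0.788], [0.01, 0.788, 0.616], [-1.0, -0.002, 0.019]]
wrist_force: [-0.5, -0.7, 1.0]
opening: 29.3
```

```bash
python3 -c "
from h import *
s=st()"
```

```text
T [475.  335.1 192. ] rail [[-42.2  -0.5 192. ]] yaw 38.0 tilt [0.016 0.01 ] F [-0.5 -0.7  1. ] o 29.3 t 23.4833 q6 -3
```

Force signs match the first hanging (peg carrying it). Release and retreat.

{"api": "servo_tool", "payload": {
  "increments": [
    {"delta_pos": [0, 0, -0.8], "rotation": [0, 0, 0], "hand": 20},
    {"delta_pos": [0, 0, 0], "rotation": [0, 0, 0], "hand": 34},
    {"delta_pos": [0, 0, 0], "rotation": [0, 0, 0], "hand": 45},
    {"delta_pos": [0, 0, 0], "rotation": [0, 0, 0], "hand": 50},
    {"delta_pos": [0, 0, 0], "rotation": [0, 0, 0], "hand": 50}
  ]
}}

```text
time_s: 23.9
tool_pos: [475.1, 335.1, 191.8]
tool_rot: [[0.018, -0.616, 0.788], [0.011, 0.788, 0.616], [-1.0, -0.002, 0.021]]
wrist_force: [-0.5, 0.2, -0.4]
opening: 50.1
```

{"api": "servo_tool", "payload": {
  "increments": [
    {"delta_pos": [0, 0, 15], "rotation": [0, 0, 0], "hand": 50},
    {"delta_pos": [0, 0, 30], "rotation": [0, 0, 0], "hand": 50},
    {"delta_pos": [0, 0, 35], "rotation": [0, 0, 0], "hand": 50},
    {"delta_pos": [-10, -8, 35], "rotation": [0, 0, 0], "hand": 50},
    {"delta_pos": [-20, -16, 20], "rotation": [0, 0, 0], "hand": 50}
  ]
}}

```text
time_s: 24.32
tool_pos: [441.9, 309.0, 322.5]
tool_rot: [[0.006, -0.616, 0.788], [0.003, 0.788, 0.616], [-1.0, -0.001, 0.006]]
wrist_force: [0.1, 0.2, 1.1]
opening: 49.9
```

```bash
python3 -c "
from h import *
s=st()
c=cam('wrist');save(c,'w5.png',s=1.2)
for l in('middle','small'):
  for d,q in find(c,l,2): print(np.percentile(rail(q),[3,50,97],axis=0).round(1).tolist())
"
```

```text
T [441.9 309.  322.5] rail [[-84.3  -0.6 322.5]] yaw 38.0 tilt [0.006 0.003] F [0.1 0.2 1.1] o 49.9 t 24.3167 q6 -3
middle wrist 0.76 [259.0, 213.3, 309.7, 274.8] 2061 [473. 335. 186.] [455. 316. 105.] [486. 352. 232.]
[[-50.8, -20.6, 104.7], [-46.3, -1.1, 186.1], [-36.9, 24.4, 231.7]]
small wrist 0.86 [162.9, 218.0, 228.6, 276.1] 2013 [522. 270. 186.] [508. 252.   9.] [579. 285. 232.]
[[-52.0, -109.3, 9.2], [-47.0, -81.5, 185.7], [-10.6, -62.9, 231.8]]
```

View pics/w5.png

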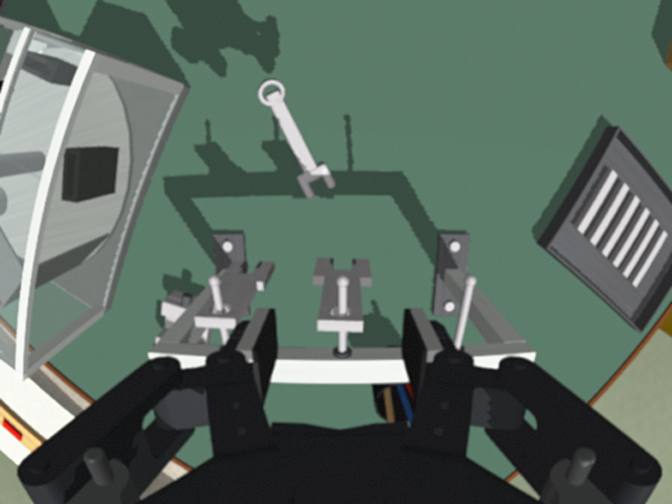

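{"api": "servo_tool", "payload": {
  "increments": [
    {"delta_pos": [16, -25, 3], "rotation": [0, 0, -5], "hand": 50},
    {"delta_pos": [22, -34, 0], "rotation": [0, 0, -5], "hand": 50},
    {"delta_pos": [22, -34, 0], "rotation": [0, 0, -5], "hand": 50},
    {"delta_pos": [22, -34, 0], "rotation": [0, 0, -5], "hand": 50},
    {"delta_pos": [22, -34, 0], "rotation": [0, 0, -5], "hand": 50}
  ]
}}

```text
time_s: 24.88
tool_pos: [544.5, 148.6, 318.5]
tool_rot: [[0.002, -0.222, 0.975], [0.003, 0.975, 0.222], [-1.0, 0.002, 0.003]]
wrist_force: [0.2, 0.2, -0.1]
opening: 50.1
```

{"api": "servo_tool", "payload": {
  "increments": [
    {"delta_pos": [22, -34, 0], "rotation": [0, 0, -2], "hand": 50},
    {"delta_pos": [22, -34, 0], "rotation": [0, 0, 0], "hand": 50},
    {"delta_pos": [22, -34, 0], "rotation": [0, 0, 0], "hand": 50},
    {"delta_pos": [22, -30, 0], "rotation": [0, 0, 0], "hand": 50},
    {"delta_pos": [8, -10, 0], "rotation": [0, 0, 0], "hand": 50}
  ]
}}

```text
time_s: 25.3
tool_pos: [644.9, -3.9, 307.1]
tool_rot: [[-0.008, -0.178, 0.984], [0.001, 0.984, 0.178], [-1.0, 0.002, -0.007]]
wrist_force: [-1.3, 0.5, -0.4]
opening: 49.9
```

{"api": "servo_tool", "payload": {
  "increments": [
    {"delta_pos": [0, 0, 0], "rotation": [0, 0, 0], "hand": 50},
    {"delta_pos": [0, 0, 0], "rotation": [0, 0, 0], "hand": 50}
  ]
}}

```text
time_s: 25.47
tool_pos: [646.1, -7.1, 301.9]
tool_rot: [[-0.013, -0.173, 0.985], [0.001, 0.985, 0.173], [-1.0, 0.003, -0.013]]
wrist_force: [0.9, -0.3, 0.3]
opening: 49.8
```

```bash
python3 -c "
from h import *
s=st();crank()"
```

```text
T [646.1  -7.1 301.9] rail [[-119.3 -375.3  301.9]] yaw 9.9 tilt [-0.013  0.001] F [ 0.9 -0.3  0.3] o 49.8 t 25.4667 q6 -11
crank 786 [657.6 -24.5] 9.1 R 49.6 th 45.8
```

{"api": "servo_tool", "payload": {
  "increments": [
    {"delta_pos": [11.5, -17.5, 2], "rotation": [0, -0.5, 0], "hand": 50},
    {"delta_pos": [0, -1, 0], "rotation": [0, 0, 0], "hand": 50},
    {"delta_pos": [0, 0, 0], "rotation": [0, 0, 0], "hand": 50}
  ]
}}

```text
time_s: 25.77
tool_pos: [655.3, -20.3, 302.3]
tool_rot: [[-0.008, -0.179, 0.984], [0.003, 0.984, 0.179], [-1.0, 0.004, -0.007]]
wrist_force: [-0.2, 0.6, -0.4]
opening: 49.7
```

{"api": "servo_tool", "payload": {
  "increments": [
    {"delta_pos": [0, 0, -22], "rotation": [0, 0, 0], "hand": 50},
    {"delta_pos": [0, 0, -22], "rotation": [0, 0, 0], "hand": 50},
    {"delta_pos": [0, 0, -5], "rotation": [0, 0, 0], "hand": 50},
    {"delta_pos": [0, 0, 0], "rotation": [0, 0, 0], "hand": 50},
    {"delta_pos": [0, 0, 0], "rotation": [0, 0, 0], "hand": 50}
  ]
}}

```text
time_s: 26.18
tool_pos: [652.8, -12.5, 254.5]
tool_rot: [[-0.006, -0.187, 0.982], [0.004, 0.982, 0.187], [-1.0, 0.005, -0.005]]
wrist_force: [0.9, -0.2, -0.5]
opening: 49.6
```

{"api": "servo_tool", "payload": {
  "increments": [
    {"delta_pos": [4.5, -12, -5], "rotation": [0, 0, 0], "hand": 50},
    {"delta_pos": [0, 0, -2], "rotation": [0, 0, 0], "hand": 45},
    {"delta_pos": [0, 0, 0], "rotation": [0, 0, 0], "hand": 40},
    {"delta_pos": [0, 0, 0], "rotation": [0, 0, 0], "hand": 40}
  ]
}}

```text
time_s: 26.52
tool_pos: [658.9, -24.1, 250.9]
tool_rot: [[-0.001, -0.189, 0.982], [0.004, 0.982, 0.189], [-1.0, 0.004, -0.001]]
wrist_force: [0.4, 0.4, -0.0]
opening: 40.2
```

{"api": "servo_tool", "payload": {
  "increments": [
    {"delta_pos": [0, 0, 0], "rotation": [0, 0, 0], "hand": 10},
    {"delta_pos": [0, 0, 0], "rotation": [0, 0, 0], "hand": 10},
    {"delta_pos": [0, 0, 0], "rotation": [0, 0, 0], "hand": 10},
    {"delta_pos": [0, 0, 0], "rotation": [0, 0, 0], "hand": 10}
  ]
}}

```text
time_s: 26.85
tool_pos: [659.3, -24.7, 251.9]
tool_rot: [[-0.0, -0.188, 0.982], [0.004, 0.982, 0.188], [-1.0, 0.004, 0.001]]
wrist_force: [0.4, -0.4, -0.5]
opening: 16.4
```

{"api": "servo_tool", "payload": {
  "increments": [
    {"delta_pos": [5.8, -6.8, 0], "rotation": [0, 0, 0], "hand": 10},
    {"delta_pos": [4.5, -7.7, 0], "rotation": [0, 0, 0], "hand": 10},
    {"delta_pos": [3, -8.3, 0], "rotation": [0, 0, 0], "hand": 10},
    {"delta_pos": [1.5, -8.7, 0], "rotation": [0, 0, 0], "hand": 10},
    {"delta_pos": [0, -8.9, 0], "rotation": [0, 0, 0], "hand": 10}
  ]
}}

```text
time_s: 27.27
tool_pos: [673.4, -52.1, 252.0]
tool_rot: [[-0.003, -0.198, 0.98], [0.028, 0.98, 0.198], [-1.0, 0.028, 0.003]]
wrist_force: [4.7, 6.6, -1.4]
opening: 16.5
```

{"api": "servo_tool", "payload": {
  "increments": [
    {"delta_pos": [-1, -4, 0], "rotation": [0, 0, 0], "hand": 10},
    {"delta_pos": [0, 0, 0], "rotation": [0, 0, 0], "hand": 10}
  ]
}}

```text
time_s: 27.43
tool_pos: [674.3, -59.7, 251.9]
tool_rot: [[-0.0, -0.197, 0.98], [0.022, 0.98, 0.197], [-1.0, 0.022, 0.004]]
wrist_force: [-4.0, -2.6, 0.8]
opening: 16.2
```

{"api": "servo_tool", "payload": {
  "increments": [
    {"delta_pos": [-0.5, -7.5, 0], "rotation": [-1, 0, 0], "hand": 10},
    {"delta_pos": [-1.7, -7.8, 0], "rotation": [0, 0, 0], "hand": 10},
    {"delta_pos": [-2.9, -7.8, 0], "rotation": [0, 0, 0], "hand": 10},
    {"delta_pos": [0, 0, 0], "rotation": [0, 0, 0], "hand": 10},
    {"delta_pos": [0, 0, 0], "rotation": [0, 0, 0], "hand": 10}
  ]
}}

```text
time_s: 27.85
tool_pos: [670.9, -78.1, 251.9]
tool_rot: [[0.002, -0.201, 0.98], [0.013, 0.979, 0.201], [-1.0, 0.013, 0.005]]
wrist_force: [1.3, 4.8, -1.1]
opening: 16.3
```

{"api": "servo_tool", "payload": {
  "increments": [
    {"delta_pos": [-1.8, -4.8, 0], "rotation": [0, 0, 0], "hand": 10},
    {"delta_pos": [0, 0, 0], "rotation": [0, 0, 0], "hand": 10},
    {"delta_pos": [0, 0, 0], "rotation": [0, 0, 0], "hand": 45},
    {"delta_pos": [0, 0, 0], "rotation": [0, 0, 0], "hand": 45},
    {"delta_pos": [0, 0, 0], "rotation": [0, 0, 0], "hand": 45}
  ]
}}

```text
time_s: 28.27
tool_pos: [669.0, -80.8, 251.9]
tool_rot: [[0.002, -0.202, 0.979], [0.017, 0.979, 0.202], [-1.0, 0.016, 0.006]]
wrist_force: [-0.5, 0.4, -0.5]
opening: 45.0
```

{"api": "servo_tool", "payload": {
  "increments": [
    {"delta_pos": [0, 0, 35], "rotation": [-0.7, 0, -1], "hand": 50},
    {"delta_pos": [0, 0, 40], "rotation": [0, 0, 0], "hand": 50},
    {"delta_pos": [-35, 0, 10], "rotation": [0, 0, 0], "hand": 50},
    {"delta_pos": [-40, 0, 0], "rotation": [0, 0, 0], "hand": 50},
    {"delta_pos": [-40, 0, 0], "rotation": [0, 0, 0], "hand": 50}
  ]
}}

```text
time_s: 28.68
tool_pos: [559.5, -78.9, 335.4]
tool_rot: [[0.003, -0.187, 0.982], [0.008, 0.982, 0.187], [-1.0, 0.007, 0.004]]
wrist_force: [-0.0, -0.5, 0.6]
opening: 49.7
```

{"api": "servo_tool", "payload": {
  "increments": [
    {"delta_pos": [-36, 0, 0], "rotation": [0, 0, 0], "hand": 50},
    {"delta_pos": [-22, 0, 0], "rotation": [0, 0, 0], "hand": 50},
    {"delta_pos": [-3, 0, 0], "rotation": [0, 0, 0], "hand": 50},
    {"delta_pos": [0, 0, 0], "rotation": [0, 0, 0], "hand": 50},
    {"delta_pos": [0, 0, 0], "rotation": [0, 0, 0], "hand": 50}
  ]
}}

```text
time_s: 29.1
tool_pos: [490.8, -77.1, 339.2]
tool_rot: [[0.008, -0.187, 0.982], [0.009, 0.982, 0.187], [-1.0, 0.007, 0.01]]
wrist_force: [0.1, -0.5, -0.1]
opening: 50.1
```

```bash
python3 -c "
from h import *
s=st();handle('large')"
```

```text
T [490.8 -77.1 339.2] rail [[-284.7 -334.2  339.2]] yaw 10.8 tilt [0.008 0.009] F [ 0.1 -0.5 -0.1] o 50.1 t 29.1 q6 -20
large wrist 0.82 [248.2, 186.0, 299.3, 217.9] 1185 [499. -85. 148.] [ 493. -109.   85.] [508. -60. 193.]
top 302 [501.4 -84.  192.1] ((501.8143310546875, -83.36334991455078), (7.926493167877197, 29.7283992767334), 11.214933395385742)
155 58 [497.7 -83.9 155.1] [494.8 -99.  151.2] [500.6 -69.7 158. ]
165 64 [497.9 -83.6 165. ] [494.7 -98.5 161. ] [500.8 -69.9 169. ]
175 71 [499.6 -86.4 172.7] [495.1 -98.9 171. ] [501.9 -70.1 178.9]
185 52 [498.5 -84.5 186.7] [495.3 -98.8 181.4] [501.4 -70.3 188.7]
191 302 [501.4 -84.  192.1] [495.2 -98.5 187.1] [508.4 -69.  193.9]
```

{"api": "servo_tool", "payload": {
  "increments": [
    {"delta_pos": [5, -7, -20], "rotation": [-0.5, 0.4, 0.4], "hand": 50},
    {"delta_pos": [0, 0, -38], "rotation": [0, 0, 0], "hand": 50},
    {"delta_pos": [0, 0, -38], "rotation": [0, 0, 0], "hand": 50},
    {"delta_pos": [0, 0, -15], "rotation": [0, 0, 0], "hand": 50},
    {"delta_pos": [0, 0, 0], "rotation": [0, 0, 0], "hand": 50}
  ]
}}

```text
time_s: 29.62
tool_pos: [503.8, -84.4, 224.0]
tool_rot: [[0.006, -0.196, 0.981], [-0.0, 0.981, 0.196], [-1.0, -0.001, 0.006]]
wrist_force: [-0.4, -1.1, 0.6]
opening: 50.0
```

{"api": "servo_tool", "payload": {
  "increments": [
    {"delta_pos": [0, 0, 0], "rotation": [0, 0, 0], "hand": 50}
  ]
}}

```text
time_s: 29.7
tool_pos: [503.9, -84.2, 222.8]
tool_rot: [[0.003, -0.196, 0.981], [0.0, 0.981, 0.196], [-1.0, -0.0, 0.003]]
wrist_force: [0.2, -0.6, 0.5]
opening: 50.0
```

{"api": "servo_tool", "payload": {
  "increments": [
    {"delta_pos": [-4, 0, -10], "rotation": [0, 0, 0], "hand": 50},
    {"delta_pos": [-2, 0, -25], "rotation": [0, 0, 0], "hand": 50},
    {"delta_pos": [-2, 0, -20], "rotation": [0, 0, 0], "hand": 50},
    {"delta_pos": [0, 0, -4], "rotation": [0, 0, 0], "hand": 50},
    {"delta_pos": [0, 0, 0], "rotation": [0, 0, 0], "hand": 50}
  ]
}}

```text
time_s: 30.12
tool_pos: [501.1, -84.8, 165.8]
tool_rot: [[0.011, -0.197, 0.98], [-0.001, 0.98, 0.197], [-1.0, -0.003, 0.011]]
wrist_force: [0.6, 0.4, 0.6]
opening: 50.1
```

{"api": "servo_tool", "payload": {
  "increments": [
    {"delta_pos": [-1, 0, -6], "rotation": [0, 0, 0], "hand": 50},
    {"delta_pos": [-1, 0, -6], "rotation": [0, 0, 0], "hand": 50},
    {"delta_pos": [0, 0, 0], "rotation": [0, 0, 0], "hand": 45},
    {"delta_pos": [0, 0, 0], "rotation": [0, 0, 0], "hand": 45}
  ]
}}

```text
time_s: 30.45
tool_pos: [501.9, -85.3, 156.8]
tool_rot: [[0.017, -0.197, 0.98], [-0.002, 0.98, 0.197], [-1.0, -0.005, 0.016]]
wrist_force: [-0.3, -0.4, 0.8]
opening: 45.1
```

{"api": "servo_tool", "payload": {
  "increments": [
    {"delta_pos": [0, 0.6, -4], "rotation": [0, 0.8, 0], "hand": 45},
    {"delta_pos": [0, 0, 0], "rotation": [0, 0, 0], "hand": 20},
    {"delta_pos": [0, 0, 0], "rotation": [0, 0, 0], "hand": 20},
    {"delta_pos": [0, 0, 0], "rotation": [0, 0, 0], "hand": 20},
    {"delta_pos": [0, 0, 0], "rotation": [0, 0, 0], "hand": 20}
  ]
}}

```text
time_s: 30.87
tool_pos: [503.1, -84.8, 154.1]
tool_rot: [[0.004, -0.197, 0.98], [-0.002, 0.98, 0.197], [-1.0, -0.003, 0.003]]
wrist_force: [-1.0, 0.5, 0.0]
opening: 28.8
```

{"api": "servo_tool", "payload": {
  "increments": [
    {"delta_pos": [0, 0, 12], "rotation": [0, 0, 0], "hand": 20},
    {"delta_pos": [0, 0, 30], "rotation": [0, 0, 0], "hand": 20},
    {"delta_pos": [0, 0, 35], "rotation": [0, 0, 0], "hand": 20},
    {"delta_pos": [0, 0, 35], "rotation": [0, 0, 0], "hand": 20},
    {"delta_pos": [0, 0, 35], "rotation": [0, 0, 0], "hand": 20}
  ]
}}

```text
time_s: 31.28
tool_pos: [497.4, -82.9, 296.4]
tool_rot: [[-0.011, -0.198, 0.98], [0.003, 0.98, 0.198], [-1.0, 0.005, -0.01]]
wrist_force: [1.7, 0.0, -2.0]
opening: 28.8
```

{"api": "servo_tool", "payload": {
  "increments": [
    {"delta_pos": [0, 0, 35], "rotation": [0, 0, 0], "hand": 20},
    {"delta_pos": [-2, 10, 20], "rotation": [0, 0, 0], "hand": 20},
    {"delta_pos": [-8, 28, 8], "rotation": [0, 0, 5], "hand": 20},
    {"delta_pos": [-10, 34, 0], "rotation": [0, 0, 5], "hand": 20},
    {"delta_pos": [-10, 34, 0], "rotation": [0, 0, 5], "hand": 20}
  ]
}}

```text
time_s: 31.7
tool_pos: [470.4, 20.4, 370.1]
tool_rot: [[0.001, -0.443, 0.896], [-0.002, 0.896, 0.443], [-1.0, -0.003, 0.0]]
wrist_force: [1.9, 0.4, -1.6]
opening: 29.3
```

{"api": "servo_tool", "payload": {
  "increments": [
    {"delta_pos": [-13, 34, 0], "rotation": [0, 0, 4], "hand": 20},
    {"delta_pos": [-13, 34, 0], "rotation": [0, 0, 4], "hand": 20},
    {"delta_pos": [-13, 34, 0], "rotation": [0, 0, 2], "hand": 20},
    {"delta_pos": [-13, 34, 0], "rotation": [0, 0, 0], "hand": 20},
    {"delta_pos": [-12, 34, 0], "rotation": [0, 0, 0], "hand": 20}
  ]
}}

```text
time_s: 32.12
tool_pos: [402.5, 196.5, 370.1]
tool_rot: [[0.003, -0.6, 0.8], [-0.001, 0.8, 0.6], [-1.0, -0.003, 0.002]]
wrist_force: [1.1, 0.8, -2.4]
opening: 29.0
```

{"api": "servo_tool", "payload": {
  "increments": [
    {"delta_pos": [-10, 34, 0], "rotation": [0, 0, 0], "hand": 20},
    {"delta_pos": [-10, 34, 0], "rotation": [0, 0, 0], "hand": 20},
    {"delta_pos": [-8, 34, 0], "rotation": [0, 0, 0], "hand": 20},
    {"delta_pos": [-5, 30, 0], "rotation": [0, 0, 0], "hand": 20},
    {"delta_pos": [0, 15, -15], "rotation": [0, 0, 0], "hand": 20}
  ]
}}

```text
time_s: 32.53
tool_pos: [363.4, 353.7, 356.5]
tool_rot: [[0.005, -0.604, 0.797], [0.003, 0.797, 0.604], [-1.0, -0.001, 0.005]]
wrist_force: [0.7, -0.2, -1.6]
opening: 29.0
```

{"api": "servo_tool", "payload": {
  "increments": [
    {"delta_pos": [0, 0, -36], "rotation": [0, 0, 0], "hand": 20},
    {"delta_pos": [0, 0, -36], "rotation": [0, 0, 0], "hand": 20},
    {"delta_pos": [0, 0, -36], "rotation": [0, 0, 0], "hand": 20},
    {"delta_pos": [0, 0, -22], "rotation": [0, 0, 0], "hand": 20},
    {"delta_pos": [0, 0, -5], "rotation": [0, 0, 0], "hand": 20}
  ]
}}

```text
time_s: 32.95
tool_pos: [360.5, 358.9, 214.4]
tool_rot: [[0.005, -0.611, 0.792], [0.004, 0.792, 0.611], [-1.0, 0.001, 0.006]]
wrist_force: [-1.4, -1.2, -2.3]
opening: 29.2
```

{"api": "servo_tool", "payload": {
  "increments": [
    {"delta_pos": [0, 0, 0], "rotation": [0, 0, 0], "hand": 20},
    {"delta_pos": [0, 0, 0], "rotation": [0, 0, 0], "hand": 20}
  ]
}}

```text
time_s: 33.12
tool_pos: [359.1, 357.6, 212.8]
tool_rot: [[0.001, -0.611, 0.792], [0.001, 0.792, 0.611], [-1.0, 0.0, 0.001]]
wrist_force: [0.0, 0.3, -1.6]
opening: 29.0
```

```bash
python3 -c "
from h import *
s=st();held('large')"
```

```text
T [359.1 357.6 212.8] rail [[-119.3   88.8  212.8]] yaw 37.6 tilt [0.001 0.001] F [ 0.   0.3 -1.6] o 29.0 t 33.1167 q6 7
large wrist 0.58 [237.5, 205.5, 334.3, 318.5] 7796 [354. 355. 218.] [339. 336. 118.] [370. 375. 252.]
top x -38.998303641847535 y ext [-13.77523075  15.03777907] z ext [-7.61517548  0.94926376]
-40 1620 [-13.5  14.7] [-7.2 -3.8  0.4]
-30 510 [-13.5  14.8] [-7.6 -7.1 -6.6]
-20 782 [-13.2  14.7] [-7.3 -6.1 -0.9]
-10 483 [-13.8  14.7] [-7.4 -7.  -6.6]
0 414 [-13.7  14.6] [-7.4 -7.  -6.6]
10 345 [-13.8  15.1] [-7.5 -7.1 -6.7]
20 300 [-13.7  14.9] [-7.5 -7.1 -6.7]
30 243 [-13.4  15.2] [-7.4 -7.1 -6.7]
40 212 [-13.4  15.2] [-7.4 -7.1 -6.7]
50 184 [-13.5  15.2] [-7.3 -7.  -6.6]
60 739 [-28.5  30. ] [-7.2 -5.8  0.1]
70 271 [-28.1  29.5] [-7.3 -6.9 -6.6]
80 138 [-28.3  30.2] [-7.3 -6.9 -6.6]
```

{"api": "servo_tool", "payload": {
  "increments": [
    {"delta_pos": [2.2, -2.7, -8], "rotation": [0, 0, 0.5], "hand": 20},
    {"delta_pos": [0, 0, 0], "rotation": [0, 0, 0], "hand": 20},
    {"delta_pos": [0, 0, 0], "rotation": [0, 0, 0], "hand": 20},
    {"delta_pos": [0, 0, 0], "rotation": [0, 0, 0], "hand": 20}
  ]
}}

```text
time_s: 33.55
tool_pos: [365.3, 357.5, 210.1]
tool_rot: [[0.009, -0.618, 0.786], [0.009, 0.786, 0.618], [-1.0, 0.001, 0.013]]
wrist_force: [1.0, 0.2, -2.2]
opening: 29.0
```

```bash
python3 -c "
from h import *
s=st()"
```

```text
T [365.3 357.5 210.1] rail [[-114.6   84.9  210.1]] yaw 38.2 tilt [0.009 0.009] F [ 1.   0.2 -2.2] o 29.0 t 33.55 q6 6
```

{"api": "servo_tool", "payload": {
  "increments": [
    {"delta_pos": [0.2, -0.3, -6.2], "rotation": [0, 0, 0], "hand": 20},
    {"delta_pos": [0, 0, 0], "rotation": [0, 0, 0], "hand": 20},
    {"delta_pos": [0, 0, 0], "rotation": [0, 0, 0], "hand": 20}
  ]
}}

```text
time_s: 33.8
tool_pos: [366.3, 357.7, 204.5]
tool_rot: [[0.011, -0.617, 0.787], [0.01, 0.787, 0.617], [-1.0, 0.001, 0.015]]
wrist_force: [0.8, 0.7, -2.2]
opening: 28.7
```

{"api": "servo_tool", "payload": {
  "increments": [
    {"delta_pos": [7.9, 6.2, 0], "rotation": [0, 0, 0], "hand": 20},
    {"delta_pos": [7.9, 6.2, 0], "rotation": [0, 0, 0], "hand": 20},
    {"delta_pos": [5, 4, 0], "rotation": [0, 0, 0], "hand": 20},
    {"delta_pos": [0, 0, 0], "rotation": [0, 0, 0], "hand": 20},
    {"delta_pos": [0, 0, 0], "rotation": [0, 0, 0], "hand": 20}
  ]
}}

```text
time_s: 34.22
tool_pos: [389.8, 376.4, 204.3]
tool_rot: [[0.011, -0.618, 0.786], [0.011, 0.786, 0.618], [-1.0, 0.001, 0.015]]
wrist_force: [-0.6, -1.0, -3.1]
opening: 29.2
```

```bash
python3 -c "
from h import *
s=st()"
```

```text
T [389.8 376.4 204.3] rail [[-83.6  84.6 204.3]] yaw 38.1 tilt [0.011 0.011] F [-0.6 -1.  -3.1] o 29.2 t 34.2167 q6 6
```

{"api": "servo_tool", "payload": {
  "increments": [
    {"delta_pos": [8.5, 6.7, -0.8], "rotation": [0, 0, 0], "hand": 20},
    {"delta_pos": [8, 6.3, -2], "rotation": [0, 0, 0], "hand": 20},
    {"delta_pos": [0, 0, 0], "rotation": [0, 0, 0], "hand": 20}
  ]
}}

```text
time_s: 34.47
tool_pos: [407.0, 390.0, 201.2]
tool_rot: [[0.011, -0.618, 0.786], [0.01, 0.786, 0.618], [-1.0, 0.001, 0.015]]
wrist_force: [-0.0, 0.5, -2.5]
opening: 29.1
```

```bash
python3 -c "
from h import *
s=st()"
```

```text
T [407.  390.  201.2] rail [[-61.6  84.7 201.2]] yaw 38.1 tilt [0.011 0.01 ] F [-0.   0.5 -2.5] o 29.1 t 34.4667 q6 6
```

{"api": "servo_tool", "payload": {
  "increments": [
    {"delta_pos": [8, 6.3, -2], "rotation": [0, 0, 0], "hand": 20},
    {"delta_pos": [8, 6.3, -2.2], "rotation": [0, 0, 0], "hand": 20},
    {"delta_pos": [0, 0, -1.2], "rotation": [0, 0, 0], "hand": 20},
    {"delta_pos": [0, 0, -4], "rotation": [0, 0, 0], "hand": 20},
    {"delta_pos": [0, 0, 0], "rotation": [0, 0, 0], "hand": 20}
  ]
}}

```text
time_s: 34.88
tool_pos: [424.8, 404.1, 193.1]
tool_rot: [[0.011, -0.618, 0.786], [0.011, 0.786, 0.618], [-1.0, 0.002, 0.016]]
wrist_force: [0.0, -0.4, -1.3]
opening: 28.7
```

```bash
python3 -c "
from h import *
s=st()"
```

```text
T [424.8 404.1 193.1] rail [[-38.9  84.8 193.1]] yaw 38.1 tilt [0.011 0.011] F [ 0.  -0.4 -1.3] o 28.7 t 34.8833 q6 5
```

{"api": "servo_tool", "payload": {
  "increments": [
    {"delta_pos": [0, 0, -1.5], "rotation": [0, 0, 0], "hand": 20},
    {"delta_pos": [0, 0, 0], "rotation": [0, 0, 0], "hand": 20}
  ]
}}

```text
time_s: 35.05
tool_pos: [425.1, 404.5, 193.3]
tool_rot: [[0.013, -0.618, 0.786], [0.013, 0.786, 0.617], [-1.0, 0.002, 0.018]]
wrist_force: [0.8, 0.4, -0.7]
opening: 29.0
```

{"api": "servo_tool", "payload": {
  "increments": [
    {"delta_pos": [0, 0, 0], "rotation": [0, 0, 0], "hand": 20}
  ]
}}

```text
time_s: 35.13
tool_pos: [425.2, 404.5, 193.5]
tool_rot: [[0.013, -0.618, 0.786], [0.013, 0.786, 0.617], [-1.0, 0.002, 0.018]]
wrist_force: [-0.1, 0.0, -0.7]
opening: 28.9
```

{"api": "servo_tool", "payload": {
  "increments": [
    {"delta_pos": [0, 0, -1.5], "rotation": [0, 0, 0], "hand": 20},
    {"delta_pos": [0, 0, 0], "rotation": [0, 0, 0], "hand": 34},
    {"delta_pos": [0, 0, 0], "rotation": [0, 0, 0], "hand": 45},
    {"delta_pos": [0, 0, 0], "rotation": [0, 0, 0], "hand": 50},
    {"delta_pos": [0, 0, 0], "rotation": [0, 0, 0], "hand": 50}
  ]
}}

```text
time_s: 35.55
tool_pos: [425.1, 404.6, 192.4]
tool_rot: [[0.014, -0.618, 0.786], [0.014, 0.786, 0.618], [-1.0, 0.002, 0.02]]
wrist_force: [0.4, -0.5, -0.4]
opening: 49.9
```

{"api": "servo_tool", "payload": {
  "increments": [
    {"delta_pos": [0, 0, 15], "rotation": [0, 0, 0], "hand": 50},
    {"delta_pos": [0, 0, 30], "rotation": [0, 0, 0], "hand": 50},
    {"delta_pos": [0, 0, 35], "rotation": [0, 0, 0], "hand": 50},
    {"delta_pos": [-10, -8, 35], "rotation": [0, 0, 0], "hand": 50},
    {"delta_pos": [-20, -16, 20], "rotation": [0, 0, 0], "hand": 50}
  ]
}}

```text
time_s: 35.97
tool_pos: [392.7, 378.0, 322.7]
tool_rot: [[0.003, -0.617, 0.787], [0.004, 0.787, 0.617], [-1.0, 0.001, 0.005]]
wrist_force: [0.4, -1.0, 0.5]
opening: 49.9
```

```bash
python3 -c "
from h import *
s=st()
c=cam('wrist');save(c,'w6.png',s=1.2)
for l in('large','middle','small'):
  for d,q in find(c,l,1): print(np.percentile(rail(q),[3,50,97],axis=0).round(1).tolist())
c=cam('scene');find(c,'ring',4);c=cam('side');find(c,'ring',4)
"
```

```text
T [392.7 378.  322.7] rail [[-80.3  84.1 322.7]] yaw 38.1 tilt [0.003 0.004] F [ 0.4 -1.   0.5] o 49.9 t 35.9667 q6 6
large wrist 0.9 [260.5, 209.4, 315.7, 271.2] 2050 [420. 399. 179.] [400. 380.  94.] [433. 421. 232.]
[[-49.7, 60.9, 94.4], [-47.0, 83.1, 179.4], [-39.2, 113.3, 232.0]]
middle wrist 0.9 [162.4, 210.6, 234.8, 271.2] 2127 [470. 337. 180.] [455. 317. 108.] [483. 354. 232.]
[[-50.5, -19.0, 107.7], [-45.9, 4.5, 179.9], [-37.6, 26.3, 231.7]]
small wrist 0.64 [80.3, 216.2, 158.1, 265.4] 1735 [520. 271. 185.] [508. 252. 120.] [534. 284. 232.]
[[-52.0, -100.4, 120.4], [-47.0, -78.0, 184.6], [-38.6, -62.4, 231.8]]
ring scene 0.77 [155.8, 178.8, 170.1, 196.7] 186 [ 518. -459.   24.] [ 496. -481.   -0.] [ 540. -437.   33.]
ring scene 0.67 [183.1, 175.1, 196.4, 186.4] 161 [ 471. -370.   25.] [ 449. -391.    3.] [ 491. -349.   33.]
ring side 0.98 [311.6, 395.0, 334.5, 419.2] 484 [ 465. -375.   29.] [ 441. -398.   -0.] [ 491. -353.   34.]
ring side 0.92 [265.8, 399.5, 288.9, 418.2] 355 [ 374. -336.   30.] [ 349. -359.    7.] [ 393. -317.   33.]
ring side 0.21 [213.1, 154.8, 234.9, 188.8] 383 [526. 266. 169.] [509. 250.   1.] [571. 458. 231.]
```

View pics/w6.png

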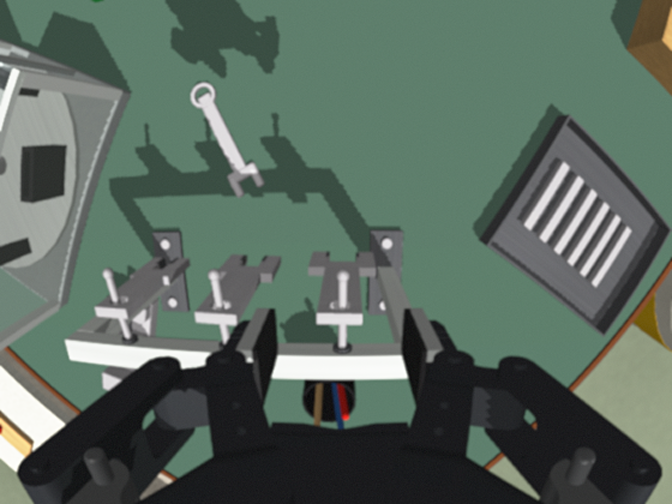

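{"api": "servo_tool", "payload": {
  "increments": [
    {"delta_pos": [14, -24, 3], "rotation": [0, 0, -5], "hand": 50},
    {"delta_pos": [20, -34, 0], "rotation": [0, 0, -5], "hand": 50},
    {"delta_pos": [20, -34, 0], "rotation": [0, 0, -5], "hand": 50},
    {"delta_pos": [20, -34, 0], "rotation": [0, 0, -5], "hand": 50},
    {"delta_pos": [20, -34, 0], "rotation": [0, 0, -5], "hand": 50}
  ]
}}

```text
time_s: 36.78
tool_pos: [484.3, 217.5, 313.9]
tool_rot: [[-0.011, -0.224, 0.975], [-0.001, 0.975, 0.224], [-1.0, 0.002, -0.011]]
wrist_force: [1.1, 0.6, 0.8]
opening: 50.1
```

{"api": "servo_tool", "payload": {
  "increments": [
    {"delta_pos": [20, -34, 1], "rotation": [0, 0, -2], "hand": 50},
    {"delta_pos": [20, -34, 1], "rotation": [0, 0, 0], "hand": 50},
    {"delta_pos": [20, -34, 1], "rotation": [0, 0, 0], "hand": 50},
    {"delta_pos": [20, -34, 1], "rotation": [0, 0, 0], "hand": 50},
    {"delta_pos": [20, -34, 1], "rotation": [0, 0, 0], "hand": 50}
  ]
}}

```text
time_s: 37.2
tool_pos: [587.3, 38.0, 311.9]
tool_rot: [[-0.021, -0.184, 0.983], [-0.002, 0.983, 0.184], [-1.0, 0.002, -0.021]]
wrist_force: [1.0, 0.9, 0.6]
opening: 49.9
```

{"api": "servo_tool", "payload": {
  "increments": [
    {"delta_pos": [20, -34, 1], "rotation": [0, 0, 0], "hand": 50},
    {"delta_pos": [20, -34, 1], "rotation": [0, 0, 0], "hand": 50},
    {"delta_pos": [20, -30, 0], "rotation": [0, 0, 0], "hand": 50},
    {"delta_pos": [5, -10, 0], "rotation": [0, 0, 0], "hand": 50},
    {"delta_pos": [0, 0, 0], "rotation": [0, 0, 0], "hand": 50}
  ]
}}

```text
time_s: 37.62
tool_pos: [657.0, -84.3, 304.0]
tool_rot: [[-0.031, -0.175, 0.984], [-0.003, 0.985, 0.175], [-1.0, 0.003, -0.031]]
wrist_force: [-0.4, 0.7, -0.0]
opening: 50.1
```

{"api": "servo_tool", "payload": {
  "increments": [
    {"delta_pos": [0, 0, 0], "rotation": [0, 0, 0], "hand": 50},
    {"delta_pos": [0, 0, 0], "rotation": [0, 0, 0], "hand": 50}
  ]
}}

```text
time_s: 37.78
tool_pos: [656.2, -83.9, 301.1]
tool_rot: [[-0.036, -0.173, 0.984], [-0.001, 0.985, 0.173], [-0.999, 0.005, -0.036]]
wrist_force: [-0.7, 0.3, -1.3]
opening: 50.1
```

```bash
python3 -c "
from h import *
s=st();crank()"
```

```text
T [656.2 -83.9 301.1] rail [[-158.9 -441.9  301.1]] yaw 10.0 tilt [-0.036 -0.001] F [-0.7  0.3 -1.3] o 50.1 t 37.7833 q6 -17
crank 812 [667.9 -81.3] 9.1 R 49.7 th -25.3
```

{"api": "servo_tool", "payload": {
  "increments": [
    {"delta_pos": [12, 3, 3], "rotation": [0, -2, 0], "hand": 50},
    {"delta_pos": [0, 0, 0], "rotation": [0, 0, 0], "hand": 50},
    {"delta_pos": [0, 0, -22], "rotation": [0, 0, 0], "hand": 50},
    {"delta_pos": [0, 0, -22], "rotation": [0, 0, 0], "hand": 50},
    {"delta_pos": [0, 0, -3], "rotation": [0, 0, 0], "hand": 50}
  ]
}}

```text
time_s: 38.25
tool_pos: [666.0, -72.3, 259.8]
tool_rot: [[0.002, -0.184, 0.983], [-0.0, 0.983, 0.184], [-1.0, -0.001, 0.002]]
wrist_force: [-0.6, -0.0, 0.1]
opening: 50.1
```

{"api": "servo_tool", "payload": {
  "increments": [
    {"delta_pos": [0, 0, 0], "rotation": [0, 0, 0], "hand": 50},
    {"delta_pos": [0, 0, 0], "rotation": [0, 0, 0], "hand": 50}
  ]
}}

```text
time_s: 38.42
tool_pos: [664.2, -70.1, 260.1]
tool_rot: [[-0.001, -0.186, 0.982], [0.0, 0.982, 0.186], [-1.0, 0.0, -0.001]]
wrist_force: [-0.5, -0.8, -0.2]
opening: 49.8
```

{"api": "servo_tool", "payload": {
  "increments": [
    {"delta_pos": [4, -11, -10], "rotation": [0, 0, 0], "hand": 50},
    {"delta_pos": [0, 0, -2], "rotation": [0, 0, 0], "hand": 45},
    {"delta_pos": [0, 0, 0], "rotation": [0, 0, 0], "hand": 40},
    {"delta_pos": [0, 0, 0], "rotation": [0, 0, 0], "hand": 40}
  ]
}}

```text
time_s: 38.75
tool_pos: [669.7, -81.7, 250.6]
tool_rot: [[0.003, -0.188, 0.982], [-0.001, 0.982, 0.188], [-1.0, -0.001, 0.003]]
wrist_force: [-0.7, 0.4, -0.2]
opening: 39.7
```

{"api": "servo_tool", "payload": {
  "increments": [
    {"delta_pos": [0, 0, 0], "rotation": [0, 0, 0], "hand": 10},
    {"delta_pos": [0, 0, 0], "rotation": [0, 0, 0], "hand": 10},
    {"delta_pos": [0, 0, 0], "rotation": [0, 0, 0], "hand": 10},
    {"delta_pos": [0, 0, 0], "rotation": [0, 0, 0], "hand": 10}
  ]
}}

```text
time_s: 39.08
tool_pos: [669.8, -81.6, 251.4]
tool_rot: [[0.004, -0.187, 0.982], [0.001, 0.982, 0.187], [-1.0, 0.0, 0.004]]
wrist_force: [0.3, 0.3, -1.4]
opening: 16.3
```

{"api": "servo_tool", "payload": {
  "increments": [
    {"delta_pos": [-4.5, -7.7, 0], "rotation": [0, 0, 0], "hand": 10},
    {"delta_pos": [-6, -6.9, 0], "rotation": [0, 0, 0], "hand": 10},
    {"delta_pos": [-7, -5.6, 0], "rotation": [0, 0, 0], "hand": 10},
    {"delta_pos": [-7.8, -4.3, 0], "rotation": [0, 0, 0], "hand": 10},
    {"delta_pos": [-8.7, -2.8, 0], "rotation": [0, 0, 0], "hand": 10}
  ]
}}

```text
time_s: 39.5
tool_pos: [647.3, -104.7, 251.4]
tool_rot: [[0.025, -0.194, 0.981], [0.008, 0.981, 0.193], [-1.0, 0.003, 0.026]]
wrist_force: [7.0, -2.1, -3.8]
opening: 16.4
```

{"api": "servo_tool", "payload": {
  "increments": [
    {"delta_pos": [-4, -1, 0], "rotation": [0, 0, 0], "hand": 10},
    {"delta_pos": [0, 0, 0], "rotation": [0, 0, 0], "hand": 10}
  ]
}}

```text
time_s: 39.67
tool_pos: [640.5, -107.7, 251.4]
tool_rot: [[0.022, -0.192, 0.981], [0.005, 0.981, 0.192], [-1.0, 0.001, 0.022]]
wrist_force: [-2.0, 1.1, 0.2]
opening: 16.5
```

{"api": "servo_tool", "payload": {
  "increments": [
    {"delta_pos": [-7.6, -1.7, 0], "rotation": [0, 0.8, 0], "hand": 10},
    {"delta_pos": [-7.8, -0.7, 0], "rotation": [0, 0, 0], "hand": 10},
    {"delta_pos": [-8.6, 0.4, 0], "rotation": [0, 0, 0], "hand": 10},
    {"delta_pos": [0, 0, 0], "rotation": [0, 0, 0], "hand": 10},
    {"delta_pos": [0, 0, 0], "rotation": [0, 0, 0], "hand": 10}
  ]
}}

```text
time_s: 40.08
tool_pos: [620.2, -110.1, 251.4]
tool_rot: [[0.015, -0.193, 0.981], [0.005, 0.981, 0.193], [-1.0, 0.002, 0.016]]
wrist_force: [6.0, -1.0, -3.7]
opening: 15.7
```

{"api": "servo_tool", "payload": {
  "increments": [
    {"delta_pos": [-3, 0.3, 0], "rotation": [0, 0, 0], "hand": 10},
    {"delta_pos": [0, 0, 0], "rotation": [0, 0, 0], "hand": 10},
    {"delta_pos": [0, 0, 0], "rotation": [0, 0, 0], "hand": 45},
    {"delta_pos": [0, 0, 0], "rotation": [0, 0, 0], "hand": 45},
    {"delta_pos": [0, 0, 0], "rotation": [0, 0, 0], "hand": 45}
  ]
}}

```text
time_s: 40.5
tool_pos: [617.8, -108.8, 251.7]
tool_rot: [[0.017, -0.193, 0.981], [0.006, 0.981, 0.193], [-1.0, 0.003, 0.018]]
wrist_force: [-0.4, 0.5, -0.4]
opening: 45.1
```

{"api": "servo_tool", "payload": {
  "increments": [
    {"delta_pos": [0, 0, 35], "rotation": [0, 0.8, -1], "hand": 55},
    {"delta_pos": [0, 0, 40], "rotation": [0, 0, 0], "hand": 60},
    {"delta_pos": [-20, -30, 0], "rotation": [0, 0, 0], "hand": 70},
    {"delta_pos": [-22, -34, 0], "rotation": [0, 0, 0], "hand": 75},
    {"delta_pos": [-22, -34, 0], "rotation": [0, 0, 0], "hand": 75}
  ]
}}

```text
time_s: 40.92
tool_pos: [554.2, -201.6, 326.4]
tool_rot: [[-0.001, -0.188, 0.982], [0.011, 0.982, 0.188], [-1.0, 0.01, 0.001]]
wrist_force: [0.3, -1.1, -0.1]
opening: 74.8
```

{"api": "servo_tool", "payload": {
  "increments": [
    {"delta_pos": [-22, -34, 0], "rotation": [0, 0, 0], "hand": 75},
    {"delta_pos": [-22, -34, -20], "rotation": [0, 0, 0], "hand": 75},
    {"delta_pos": [-22, -34, -30], "rotation": [0, 0, 0], "hand": 75},
    {"delta_pos": [-15, -30, -30], "rotation": [0, 0, 0], "hand": 75},
    {"delta_pos": [0, -10, -20], "rotation": [0, 0, 0], "hand": 75}
  ]
}}

```text
time_s: 41.33
tool_pos: [477.6, -343.0, 240.8]
tool_rot: [[0.016, -0.186, 0.982], [0.0, 0.983, 0.186], [-1.0, -0.002, 0.015]]
wrist_force: [-0.4, 0.3, -0.9]
opening: 74.9
```

{"api": "servo_tool", "payload": {
  "increments": [
    {"delta_pos": [0, 0, 0], "rotation": [0, 0, 0], "hand": 75},
    {"delta_pos": [0, 0, 0], "rotation": [0, 0, 0], "hand": 75}
  ]
}}

```text
time_s: 41.5
tool_pos: [474.7, -344.3, 236.9]
tool_rot: [[0.011, -0.181, 0.983], [0.004, 0.983, 0.181], [-1.0, 0.002, 0.012]]
wrist_force: [-0.2, -0.7, 0.8]
opening: 75.0
```

```bash
cat >> h.py <<'E'
def ring(z0=24,z1=36):
    c=cam('wrist')
    for d,p in find(c,'ring',4):
        m=d['pixels']; col=np.median(c['frame'][m],0); t=p[(p[:,2]>z0)&(p[:,2]<z1)]
        if len(t)>10: print('  col',col,'top',len(t),cv2.minEnclosingCircle(t[:,:2].astype(np.float32)))
    return c
E
python3 -c "
from h import *
s=st();c=ring();save(c,'w7.png',s=1.2)"
```

```text
T [ 474.7 -344.3  236.9] rail [[-462.6 -534.3  236.9]] yaw 10.4 tilt [0.011 0.004] F [-0.2 -0.7  0.8] o 75.0 t 41.5 q6 -47
ring wrist 0.87 [239.1, 148.2, 276.8, 192.7] 1278 [ 465. -373.   30.] [ 441. -394.    9.] [ 485. -352.   32.]
ring wrist 0.78 [154.7, 178.9, 200.9, 222.5] 1437 [ 513. -460.   30.] [ 491. -483.    3.] [ 537. -438.   32.]
ring wrist 0.78 [284.9, 71.0, 333.2, 120.0] 1376 [ 371. -337.   30.] [ 350. -358.    1.] [ 394. -314.   32.]
  col [226. 223. 225.] top 1129 ((464.57403564453125, -373.7103576660156), 25.087013244628906)
  col [ 44. 114. 232.] top 1020 ((514.0404663085938, -461.9675598144531), 25.17499351501465)
  col [253. 165.  21.] top 1219 ((371.90838623046875, -336.0694885253906), 24.989561080932617)
```

View pics/w7.png

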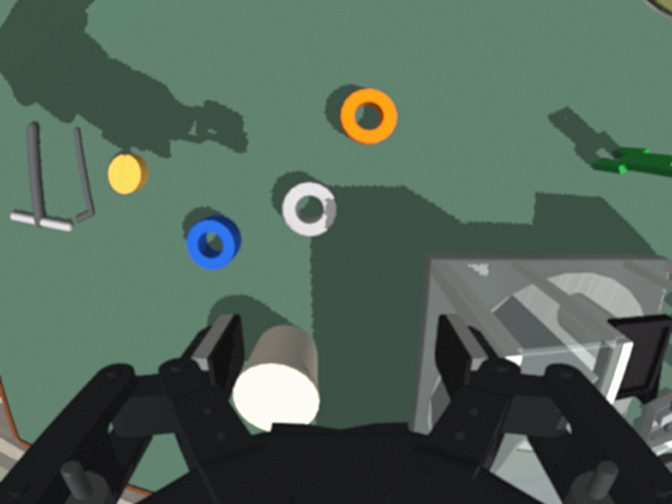

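{"api": "servo_tool", "payload": {
  "increments": [
    {"delta_pos": [-9, -26, -20], "rotation": [0, 0.4, 0], "hand": 75},
    {"delta_pos": [0, 0, -38], "rotation": [0, 0, 0], "hand": 75},
    {"delta_pos": [0, 0, -38], "rotation": [0, 0, 0], "hand": 75},
    {"delta_pos": [0, 0, -35], "rotation": [0, 0, 0], "hand": 75},
    {"delta_pos": [0, 0, -10], "rotation": [0, 0, 0], "hand": 75}
  ]
}}

```text
time_s: 42.02
tool_pos: [478.6, -370.3, 106.9]
tool_rot: [[0.026, -0.193, 0.981], [-0.01, 0.981, 0.193], [-1.0, -0.015, 0.023]]
wrist_force: [-1.0, 1.2, -0.4]
opening: 74.7
```

{"api": "servo_tool", "payload": {
  "increments": [
    {"delta_pos": [0, 0, 0], "rotation": [0, 0, 0], "hand": 75},
    {"delta_pos": [0, 0, 0], "rotation": [0, 0, 0], "hand": 75}
  ]
}}

```text
time_s: 42.18
tool_pos: [479.8, -368.1, 107.2]
tool_rot: [[0.025, -0.196, 0.98], [-0.008, 0.98, 0.197], [-1.0, -0.013, 0.023]]
wrist_force: [-0.2, 0.1, 0.2]
opening: 74.6
```

```bash
python3 -c "
from h import *
s=st();c=ring()"
```

```text
T [ 479.8 -368.1  107.2] rail [[-473.3 -556.1  107.2]] yaw 11.3 tilt [ 0.025 -0.008] F [-0.2  0.1  0.2] o 74.6 t 42.1833 q6 -49
ring wrist 0.93 [249.0, 158.1, 314.1, 234.0] 3245 [ 465. -373.   30.] [ 441. -394.    8.] [ 485. -352.   31.]
ring wrist 0.69 [126.3, 200.1, 192.0, 267.3] 3274 [ 511. -460.   30.] [ 490. -482.    4.] [ 534. -438.   31.]
ring wrist 0.58 [325.0, 45.3, 398.4, 118.3] 3506 [ 372. -337.   30.] [ 351. -359.    7.] [ 395. -315.   32.]
  col [184. 182. 184.] top 2772 ((464.405517578125, -372.98870849609375), 24.71999168395996)
  col [ 46.  117.5 236.5] top 2201 ((514.0955810546875, -461.3975524902344), 25.035137176513672)
  col [254. 176.  20.] top 2954 ((372.05828857421875, -336.42742919921875), 24.96166229248047)
```

{"api": "servo_tool", "payload": {
  "increments": [
    {"delta_pos": [-15, -5, -10], "rotation": [0.5, 1.4, -0.5], "hand": 75},
    {"delta_pos": [0, 0, -25], "rotation": [0, 0, 0], "hand": 75},
    {"delta_pos": [-2, -1, -20], "rotation": [0, 0, 0], "hand": 75},
    {"delta_pos": [0, 0, 0], "rotation": [0, 0, 0], "hand": 75},
    {"delta_pos": [0, 0, 0], "rotation": [0, 0, 0], "hand": 75}
  ]
}}

```text
time_s: 42.7
tool_pos: [466.1, -380.8, 60.8]
tool_rot: [[0.009, -0.187, 0.982], [-0.011, 0.982, 0.187], [-1.0, -0.012, 0.006]]
wrist_force: [-0.1, -0.6, 0.4]
opening: 75.0
```

{"api": "servo_tool", "payload": {
  "increments": [
    {"delta_pos": [0, 0, 0], "rotation": [0, 0, 0], "hand": 75}
  ]
}}

```text
time_s: 42.78
tool_pos: [465.9, -381.3, 61.7]
tool_rot: [[0.008, -0.186, 0.983], [-0.011, 0.983, 0.186], [-1.0, -0.012, 0.006]]
wrist_force: [0.1, -0.1, -0.6]
opening: 75.0
```

{"api": "servo_tool", "payload": {
  "increments": [
    {"delta_pos": [-3, 7.5, -12], "rotation": [0.6, 0.4, 0], "hand": 75},
    {"delta_pos": [-1, 0, -15], "rotation": [0, 0, 0], "hand": 75},
    {"delta_pos": [-1, 0, -12], "rotation": [0, 0, 0], "hand": 75},
    {"delta_pos": [0, 0, 0], "rotation": [0, 0, 0], "hand": 75},
    {"delta_pos": [0, 0, 0], "rotation": [0, 0, 0], "hand": 75}
  ]
}}

```text
time_s: 43.2
tool_pos: [462.8, -375.0, 25.0]
tool_rot: [[0.006, -0.185, 0.983], [-0.003, 0.983, 0.185], [-1.0, -0.004, 0.005]]
wrist_force: [-0.8, -1.4, 0.6]
opening: 75.2
```

{"api": "servo_tool", "payload": {
  "increments": [
    {"delta_pos": [0, 0, 0], "rotation": [0, 0, 0], "hand": 75}
  ]
}}

```text
time_s: 43.28
tool_pos: [462.5, -374.7, 24.9]
tool_rot: [[0.005, -0.185, 0.983], [-0.002, 0.983, 0.185], [-1.0, -0.003, 0.004]]
wrist_force: [-0.7, -0.6, -0.3]
opening: 75.0
```

{"api": "servo_tool", "payload": {
  "increments": [
    {"delta_pos": [1.5, 1.5, -11], "rotation": [0, 0, 0], "hand": 75},
    {"delta_pos": [0, 0, -4], "rotation": [0, 0, 0], "hand": 75},
    {"delta_pos": [0, 0, 0], "rotation": [0, 0, 0], "hand": 75},
    {"delta_pos": [0, 0, 0], "rotation": [0, 0, 0], "hand": 75}
  ]
}}

```text
time_s: 43.62
tool_pos: [465.3, -373.5, 9.8]
tool_rot: [[0.007, -0.186, 0.983], [-0.003, 0.983, 0.186], [-1.0, -0.005, 0.006]]
wrist_force: [0.1, 0.1, 0.0]
opening: 75.2
```

{"api": "servo_tool", "payload": {
  "increments": [
    {"delta_pos": [-0.8, 0.5, -4.5], "rotation": [0, 0.3, 0], "hand": 70},
    {"delta_pos": [0, 0, 0], "rotation": [0, 0, 0], "hand": 60},
    {"delta_pos": [0, 0, 0], "rotation": [0, 0, 0], "hand": 40},
    {"delta_pos": [0, 0, 0], "rotation": [0, 0, 0], "hand": 40},
    {"delta_pos": [0, 0, 0], "rotation": [0, 0, 0], "hand": 40}
  ]
}}

```text
time_s: 44.03
tool_pos: [464.8, -373.3, 5.6]
tool_rot: [[0.001, -0.186, 0.983], [-0.004, 0.983, 0.186], [-1.0, -0.004, 0.001]]
wrist_force: [0.5, -1.0, -2.2]
opening: 48.2
```

{"api": "servo_tool", "payload": {
  "increments": [
    {"delta_pos": [0, 0, 0], "rotation": [0, 0, 0], "hand": 40},
    {"delta_pos": [0, 0, 0], "rotation": [0, 0, 0], "hand": 40}
  ]
}}

```text
time_s: 44.2
tool_pos: [464.8, -373.3, 5.6]
tool_rot: [[0.002, -0.186, 0.983], [-0.004, 0.983, 0.186], [-1.0, -0.004, 0.001]]
wrist_force: [0.0, 0.1, 0.4]
opening: 48.0
```

{"api": "servo_tool", "payload": {
  "increments": [
    {"delta_pos": [0, 0, 10], "rotation": [0, 0, 0], "hand": 40},
    {"delta_pos": [0, 0, 25], "rotation": [0, 0, 0], "hand": 40},
    {"delta_pos": [0, 0, 35], "rotation": [0, 0, 0], "hand": 40},
    {"delta_pos": [0, 0, 38], "rotation": [0, 0, 0], "hand": 40},
    {"delta_pos": [0, 0, 38], "rotation": [0, 0, 0], "hand": 40}
  ]
}}

```text
time_s: 44.62
tool_pos: [455.5, -366.0, 146.3]
tool_rot: [[-0.017, -0.185, 0.982], [0.011, 0.983, 0.186], [-1.0, 0.014, -0.015]]
wrist_force: [1.1, -1.6, -3.2]
opening: 48.3
```

{"api": "servo_tool", "payload": {
  "increments": [
    {"delta_pos": [0, 0, 38], "rotation": [0, 0, 0], "hand": 40},
    {"delta_pos": [0, 0, 38], "rotation": [0, 0, 0], "hand": 40},
    {"delta_pos": [0, 10, 35], "rotation": [0, 0, 0], "hand": 40},
    {"delta_pos": [0, 28, 20], "rotation": [0, 0, 0], "hand": 40},
    {"delta_pos": [0, 34, 0], "rotation": [0, 0, 0], "hand": 40}
  ]
}}

```text
time_s: 45.03
tool_pos: [455.1, -297.3, 293.4]
tool_rot: [[-0.01, -0.179, 0.984], [0.003, 0.984, 0.179], [-1.0, 0.004, -0.009]]
wrist_force: [1.8, 0.5, -3.2]
opening: 48.4
```

{"api": "servo_tool", "payload": {
  "increments": [
    {"delta_pos": [0, 34, 0], "rotation": [0, 0, 0], "hand": 40},
    {"delta_pos": [0, 34, 0], "rotation": [0, 0, 0], "hand": 40},
    {"delta_pos": [0, 34, 0], "rotation": [0, 0, 0], "hand": 40},
    {"delta_pos": [0, 34, 0], "rotation": [0, 0, 0], "hand": 40},
    {"delta_pos": [0, 30, 0], "rotation": [0, 0, 0], "hand": 40}
  ]
}}

```text
time_s: 45.45
tool_pos: [453.0, -125.1, 299.0]
tool_rot: [[-0.004, -0.174, 0.985], [0.001, 0.985, 0.174], [-1.0, 0.001, -0.003]]
wrist_force: [1.3, -0.3, -4.0]
opening: 48.3
```

{"api": "servo_tool", "payload": {
  "increments": [
    {"delta_pos": [0, 15, 0], "rotation": [0, 0, 0], "hand": 40},
    {"delta_pos": [0, 0, 0], "rotation": [0, 0, 0], "hand": 40},
    {"delta_pos": [0, 0, 0], "rotation": [0, 0, 0], "hand": 40}
  ]
}}

```text
time_s: 45.7
tool_pos: [450.7, -103.2, 300.4]
tool_rot: [[-0.004, -0.182, 0.983], [0.003, 0.983, 0.182], [-1.0, 0.003, -0.003]]
wrist_force: [0.8, -0.2, -3.0]
opening: 48.1
```

```bash
python3 -c "
from h import *
s=st();c=cam('wrist');save(c,'w8.png',s=1.2)
A=cloud(c,np.ones((420,560),bool))
d=np.hypot(A[:,0]-515,A[:,1]+80)
for z0,z1 in((146,153),(153,160)):
    q=A[(A[:,2]>z0)&(A[:,2]<z1)&(d<65)]
    if len(q)>10: print(z0,len(q),np.median(q[:,2]),cv2.minAreaRect(q[:,:2].astype(np.float32)))
find(c,'dish',2)
for d,p in find(c,'ring',2): print(((p-s['tool_pos'])@s['tool_rot']).min(0),((p-s['tool_pos'])@s['tool_rot']).max(0))
"
```

```text
T [ 450.7 -103.2  300.4] rail [[-332.3 -330.   300.4]] yaw 10.5 tilt [-0.004  0.003] F [ 0.8 -0.2 -3. ] o 48.1 t 45.7 q6 -23
146 842 150.39367024656826 ((507.5845642089844, -71.51690673828125), (34.32550048828125, 88.4521713256836), 51.390628814697266)
153 224 156.44340083972946 ((498.3459167480469, -79.96483612060547), (30.360958099365234, 83.57379913330078), 27.583003997802734)
dish wrist 0.81 [206.4, 201.3, 384.9, 340.9] 7787 [514. -73.  43.] [ 471. -170.   41.] [667.  37. 197.]
dish wrist 0.63 [226.4, 222.5, 341.9, 345.0] 10234 [ 447. -103.  325.] [ 426. -124.  300.] [471. -82. 326.]
ring wrist 0.85 [36.1, 168.5, 68.6, 199.3] 824 [ 513. -453.   28.] [ 491. -481.    4.] [ 534. -437.   32.]
ring wrist 0.81 [108.5, 77.3, 150.9, 117.1] 1079 [ 372. -330.   29.] [ 350. -357.    1.] [ 394. -312.   32.]
[ 265.70327739 -389.44934076  -26.6134876 ] [ 299.05833535 -338.82912118   22.71402966]
[ 266.86085567 -257.89667554 -148.68667288] [ 302.10223497 -189.85801467  -93.6475298 ]
```

View pics/w8.png

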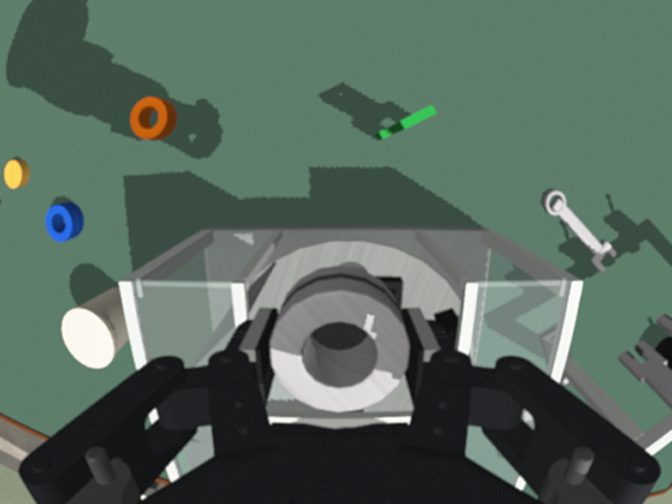

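```bash
python3 -c "
from h import *
for n in('scene','side','wrist'):
    c=cam(n);A=cloud(c,np.ones((420,560),bool)); 
    g=A[(A[:,2]>245)&(A[:,2]<292)&(abs(np.hypot(A[:,0]-623,A[:,1]+60)-50)<20)]; print(n,'grip',len(g),g.mean(0).round(1) if len(g) else '')
    a=np.radians(10.35);e=np.array([np.cos(a),np.sin(a)]);f=np.array([-e[1],e[0]]);D=A[:,:2]-[514.8,-79.8];u=D@e;v=D@f
    for z0,z1 in((147,153),(153.5,160)):
        m=(abs(u)<50)&(abs(v)<50)&(A[:,2]>z0)&(A[:,2]<z1)
        if m.sum()>5: print(z0,m.sum(),'u',np.percentile(u[m],[1,50,99]).round(1),'v',np.percentile(v[m],[1,50,99]).round(1))
        if n=='side' and m.sum()>5: print(cv2.minAreaRect(A[m][:,:2].astype(np.float32)))
"

```

```text
scene grip 70 [ 620.2 -107.7  270.2]
147 156 u [-39.7 -15.7  10. ] v [-30.7   7.1  39. ]
153.5 76 u [-37.6 -29.6  10.9] v [-36.2  -1.1  38.3]
side grip 118 [ 612.8 -114.4  271.3]
147 544 u [-38.2  -1.   32.4] v [-37.9  -0.1  34.1]
((515.4007568359375, -80.66287231445312), (78.65770721435547, 75.87049102783203), 8.878316879272461)
153.5 307 u [-38.3  -2.6  37.6] v [-39.1   0.8  38.9]
((514.8412475585938, -79.79487609863281), (77.14586639404297, 78.61446380615234), 9.883065223693848)
wrist grip 0 
147 853 u [-38.5  10.3  24.2] v [-30.8  -9.9  37. ]
153.5 257 u [-38.5 -30.9  11.2] v [-34.5  34.3  39.6]
```

{"api": "servo_tool", "payload": {
  "increments": [
    {"delta_pos": [30, 12, 0], "rotation": [0, 0, 0], "hand": 40},
    {"delta_pos": [28, 10, 0], "rotation": [0, 0, 0], "hand": 40},
    {"delta_pos": [0, 0, -15], "rotation": [0, 0, 0], "hand": 40},
    {"delta_pos": [0, 0, -30], "rotation": [0, 0, 0], "hand": 40},
    {"delta_pos": [0, 0, -25], "rotation": [0, 0, 0], "hand": 40}
  ]
}}

```text
time_s: 46.42
tool_pos: [515.6, -87.0, 232.9]
tool_rot: [[0.006, -0.17, 0.985], [0.0, 0.985, 0.17], [-1.0, -0.001, 0.006]]
wrist_force: [-0.1, 0.3, -4.2]
opening: 48.2
```

{"api": "servo_tool", "payload": {
  "increments": [
    {"delta_pos": [0, 0, 0], "rotation": [0, 0, 0], "hand": 40},
    {"delta_pos": [0, 0, 0], "rotation": [0, 0, 0], "hand": 40}
  ]
}}

```text
time_s: 46.58
tool_pos: [512.7, -87.9, 227.7]
tool_rot: [[-0.003, -0.168, 0.986], [0.002, 0.986, 0.168], [-1.0, 0.002, -0.003]]
wrist_force: [0.4, -0.5, -2.3]
opening: 48.3
```

{"api": "servo_tool", "payload": {
  "increments": [
    {"delta_pos": [0, 8, -10], "rotation": [0, 0, 0.5], "hand": 40},
    {"delta_pos": [0, 0, -20], "rotation": [0, 0, 0], "hand": 40},
    {"delta_pos": [0, 0, -15], "rotation": [0, 0, 0], "hand": 40},
    {"delta_pos": [0, 0, 0], "rotation": [0, 0, 0], "hand": 40},
    {"delta_pos": [0, 0, 0], "rotation": [0, 0, 0], "hand": 40}
  ]
}}

```text
time_s: 47.0
tool_pos: [515.5, -80.0, 186.0]
tool_rot: [[0.004, -0.176, 0.984], [0.002, 0.984, 0.176], [-1.0, 0.001, 0.004]]
wrist_force: [0.0, -0.3, -3.2]
opening: 48.4
```

{"api": "servo_tool", "payload": {
  "increments": [
    {"delta_pos": [0, 0, 0], "rotation": [0, 0, 0], "hand": 40}
  ]
}}

```text
time_s: 47.08
tool_pos: [515.8, -80.0, 187.0]
tool_rot: [[0.005, -0.176, 0.984], [0.001, 0.984, 0.176], [-1.0, 0.001, 0.005]]
wrist_force: [0.4, -1.0, -3.8]
opening: 48.0
```

{"api": "servo_tool", "payload": {
  "increments": [
    {"delta_pos": [-1.5, 0, -9], "rotation": [0, 0, 0], "hand": 40},
    {"delta_pos": [-1, 0, -9], "rotation": [0, 0, 0], "hand": 40},
    {"delta_pos": [-0.5, 0, -5], "rotation": [0, 0, 0], "hand": 40},
    {"delta_pos": [0, 0, 0], "rotation": [0, 0, 0], "hand": 40},
    {"delta_pos": [0, 0, 0], "rotation": [0, 0, 0], "hand": 40}
  ]
}}

```text
time_s: 47.5
tool_pos: [514.8, -80.1, 165.4]
tool_rot: [[0.011, -0.176, 0.984], [0.001, 0.984, 0.176], [-1.0, -0.001, 0.01]]
wrist_force: [0.8, 0.1, -3.1]
opening: 48.1
```

{"api": "servo_tool", "payload": {
  "increments": [
    {"delta_pos": [-0.5, 0, -4], "rotation": [0, 0.5, 0], "hand": 40},
    {"delta_pos": [0, 0, -4], "rotation": [0, 0, 0], "hand": 40},
    {"delta_pos": [0, 0, 0], "rotation": [0, 0, 0], "hand": 40}
  ]
}}

```text
time_s: 47.75
tool_pos: [514.4, -80.2, 157.0]
tool_rot: [[0.001, -0.176, 0.984], [0.001, 0.984, 0.176], [-1.0, 0.0, 0.001]]
wrist_force: [0.3, -0.4, -3.6]
opening: 48.1
```

{"api": "servo_tool", "payload": {
  "increments": [
    {"delta_pos": [0, 0, -1.5], "rotation": [0, 0, 0], "hand": 40},
    {"delta_pos": [0, 0, 0], "rotation": [0, 0, 0], "hand": 40}
  ]
}}

```text
time_s: 47.92
tool_pos: [514.8, -80.3, 155.6]
tool_rot: [[0.002, -0.176, 0.984], [0.001, 0.984, 0.176], [-1.0, 0.0, 0.002]]
wrist_force: [-0.3, -1.4, -3.8]
opening: 48.0
```

{"api": "servo_tool", "payload": {
  "increments": [
    {"delta_pos": [0, 0, -1], "rotation": [0, 0, 0], "hand": 40},
    {"delta_pos": [0, 0, 0], "rotation": [0, 0, 0], "hand": 40}
  ]
}}

```text
time_s: 48.08
tool_pos: [515.2, -80.5, 155.9]
tool_rot: [[0.003, -0.176, 0.984], [-0.0, 0.984, 0.176], [-1.0, -0.001, 0.003]]
wrist_force: [-0.2, 0.7, -2.8]
opening: 48.5
```

{"api": "servo_tool", "payload": {
  "increments": [
    {"delta_pos": [0, 0, 0], "rotation": [0, 0, 0], "hand": 54},
    {"delta_pos": [0, 0, 0], "rotation": [0, 0, 0], "hand": 64},
    {"delta_pos": [0, 0, 0], "rotation": [0, 0, 0], "hand": 64}
  ]
}}

```text
time_s: 48.33
tool_pos: [516.5, -80.7, 156.9]
tool_rot: [[0.006, -0.176, 0.984], [-0.0, 0.984, 0.176], [-1.0, -0.001, 0.006]]
wrist_force: [-0.6, 0.4, 0.4]
opening: 63.7
```

{"api": "servo_tool", "payload": {
  "increments": [
    {"delta_pos": [0, 0, 15], "rotation": [0, 0, 0], "hand": 64},
    {"delta_pos": [0, 0, 30], "rotation": [0, 0, 0], "hand": 64},
    {"delta_pos": [0, 0, 35], "rotation": [0, 0, 0], "hand": 64},
    {"delta_pos": [-12, -5, 38], "rotation": [0, 0, 0], "hand": 64},
    {"delta_pos": [-20, -5, 30], "rotation": [0, 0, 0], "hand": 60}
  ]
}}

```text
time_s: 48.75
tool_pos: [481.0, -89.2, 302.3]
tool_rot: [[-0.006, -0.178, 0.984], [0.002, 0.984, 0.178], [-1.0, 0.003, -0.006]]
wrist_force: [0.2, -1.4, 0.1]
opening: 59.7
```

```bash
python3 -c "
from h import *
s=st();c=ring(174,186);save(c,'w9.png',s=1.2)"
```

```text
T [481.  -89.2 302.3] rail [[-299.9 -337.7  302.3]] yaw 10.2 tilt [-0.006  0.002] F [ 0.2 -1.4  0.1] o 59.7 t 48.75 q6 -21
ring wrist 0.95 [104.6, 58.5, 143.0, 98.4] 1022 [ 372. -330.   29.] [ 350. -355.    2.] [ 395. -311.   32.]
ring wrist 0.81 [30.6, 148.2, 63.9, 180.8] 847 [ 514. -453.   27.] [ 491. -483.    2.] [ 536. -437.   32.]
ring wrist 0.64 [259.4, 212.3, 308.2, 274.4] 2329 [512. -81. 180.] [ 490. -102.  156.] [536. -60. 181.]
ring wrist 0.16 [515.0, 265.5, 558.2, 313.5] 1105 [525. 261. 158.] [508. 251. 116.] [538. 282. 201.]
  col [216. 212. 214.] top 1778 ((514.8096313476562, -79.97635650634766), 25.095001220703125)
  col [93. 92. 93.] top 152 ((523.6139526367188, 266.8709411621094), 15.889888763427734)
```

View pics/w9.png

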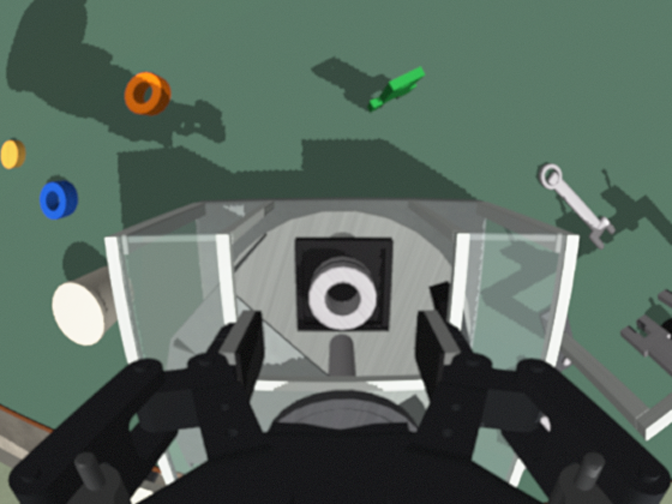

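{"api": "servo_tool", "payload": {
  "increments": [
    {"delta_pos": [15, -3, 15], "rotation": [0, 0, 0], "hand": 50},
    {"delta_pos": [30, -5, 10], "rotation": [0, 0, 0], "hand": 50},
    {"delta_pos": [35, -5, 0], "rotation": [0, 0, 0], "hand": 50},
    {"delta_pos": [30, -5, 0], "rotation": [0, 0, 0], "hand": 50},
    {"delta_pos": [8, -2, 0], "rotation": [0, 0, 0], "hand": 50}
  ]
}}

```text
time_s: 49.27
tool_pos: [601.1, -110.4, 333.1]
tool_rot: [[0.005, -0.175, 0.985], [0.0, 0.985, 0.175], [-1.0, -0.001, 0.005]]
wrist_force: [-0.8, 0.0, -0.6]
opening: 50.0
```

{"api": "servo_tool", "payload": {
  "increments": [
    {"delta_pos": [0, 0, 0], "rotation": [0, 0, 0], "hand": 50},
    {"delta_pos": [0, 0, 0], "rotation": [0, 0, 0], "hand": 50}
  ]
}}

```text
time_s: 49.43
tool_pos: [603.4, -110.6, 330.2]
tool_rot: [[0.003, -0.175, 0.985], [0.001, 0.985, 0.175], [-1.0, 0.0, 0.003]]
wrist_force: [-1.1, 0.3, 0.7]
opening: 50.3
```

```bash
python3 -c "
from h import *
s=st();crank()"
```

```text
T [ 603.4 -110.6  330.2] rail [[-216.9 -430.2  330.2]] yaw 10.1 tilt [0.003 0.001] F [-1.1  0.3  0.7] o 50.3 t 49.4333 q6 -20
crank 616 [ 615.5 -109.5] 9.2 R 50.0 th -98.6
```

{"api": "servo_tool", "payload": {
  "increments": [
    {"delta_pos": [12, 0, -10], "rotation": [0, 0, 0], "hand": 50},
    {"delta_pos": [0, 0, -25], "rotation": [0, 0, 0], "hand": 50},
    {"delta_pos": [0, 0, -25], "rotation": [0, 0, 0], "hand": 50},
    {"delta_pos": [0, 0, -8], "rotation": [0, 0, 0], "hand": 50},
    {"delta_pos": [0, 0, 0], "rotation": [0, 0, 0], "hand": 50}
  ]
}}

```text
time_s: 49.9
tool_pos: [613.9, -109.6, 259.4]
tool_rot: [[0.005, -0.175, 0.985], [0.001, 0.985, 0.175], [-1.0, 0.0, 0.005]]
wrist_force: [-0.1, -0.5, 0.4]
opening: 49.9
```

{"api": "servo_tool", "payload": {
  "increments": [
    {"delta_pos": [0, 0, 0], "rotation": [0, 0, 0], "hand": 50}
  ]
}}

```text
time_s: 49.98
tool_pos: [613.2, -109.3, 259.1]
tool_rot: [[0.004, -0.175, 0.985], [0.001, 0.985, 0.175], [-1.0, 0.001, 0.004]]
wrist_force: [-0.7, -0.1, 0.5]
opening: 49.8
```

{"api": "servo_tool", "payload": {
  "increments": [
    {"delta_pos": [2, 0, -9], "rotation": [0, 0, 0], "hand": 45},
    {"delta_pos": [0, 0, 0], "rotation": [0, 0, 0], "hand": 40},
    {"delta_pos": [0, 0, 0], "rotation": [0, 0, 0], "hand": 10},
    {"delta_pos": [0, 0, 0], "rotation": [0, 0, 0], "hand": 10},
    {"delta_pos": [0, 0, 0], "rotation": [0, 0, 0], "hand": 10}
  ]
}}

```text
time_s: 50.4
tool_pos: [616.6, -109.9, 252.9]
tool_rot: [[0.008, -0.175, 0.985], [-0.0, 0.985, 0.175], [-1.0, -0.002, 0.008]]
wrist_force: [0.1, -0.6, -5.1]
opening: 16.3
```

{"api": "servo_tool", "payload": {
  "increments": [
    {"delta_pos": [0, 0, 0], "rotation": [0, 0, 0], "hand": 10}
  ]
}}

```text
time_s: 50.48
tool_pos: [616.6, -109.9, 252.9]
tool_rot: [[0.008, -0.175, 0.985], [-0.0, 0.985, 0.175], [-1.0, -0.002, 0.008]]
wrist_force: [-0.6, 0.4, -3.0]
opening: 16.3
```

{"api": "servo_tool", "payload": {
  "increments": [
    {"delta_pos": [-4, 0.7, 0], "rotation": [0, 0, 0], "hand": 10},
    {"delta_pos": [-6.5, 1.7, 0], "rotation": [0, 0, 0], "hand": 10},
    {"delta_pos": [-6.4, 2.6, 0], "rotation": [0, 0, 0], "hand": 10},
    {"delta_pos": [-6, 3.2, 0], "rotation": [0, 0, 0], "hand": 10},
    {"delta_pos": [-5.6, 4.1, 0], "rotation": [0, 0, 0], "hand": 10}
  ]
}}

```text
time_s: 50.9
tool_pos: [595.7, -101.8, 252.9]
tool_rot: [[0.022, -0.172, 0.985], [-0.008, 0.985, 0.172], [-1.0, -0.011, 0.02]]
wrist_force: [4.0, -3.1, -4.4]
opening: 16.5
```

{"api": "servo_tool", "payload": {
  "increments": [
    {"delta_pos": [-2.5, 2, 0], "rotation": [0, 0, 0], "hand": 10},
    {"delta_pos": [0, 0, 0], "rotation": [0, 0, 0], "hand": 10}
  ]
}}

```text
time_s: 51.07
tool_pos: [590.9, -98.2, 252.9]
tool_rot: [[0.019, -0.173, 0.985], [-0.005, 0.985, 0.173], [-1.0, -0.008, 0.018]]
wrist_force: [-0.8, 1.0, -2.2]
opening: 16.2
```

{"api": "servo_tool", "payload": {
  "increments": [
    {"delta_pos": [-4.6, 4.7, 0], "rotation": [0, 0.5, 0], "hand": 10},
    {"delta_pos": [-4.1, 5.4, 0], "rotation": [0, 0, 0], "hand": 10},
    {"delta_pos": [-3.3, 5.8, 0], "rotation": [0, 0, 0], "hand": 10},
    {"delta_pos": [-2.5, 6.1, 0], "rotation": [0, 0, 0], "hand": 10},
    {"delta_pos": [-1.6, 6.5, 0], "rotation": [0, 0, 0], "hand": 10}
  ]
}}

```text
time_s: 51.48
tool_pos: [577.1, -78.3, 252.9]
tool_rot: [[0.014, -0.166, 0.986], [-0.023, 0.986, 0.167], [-1.0, -0.025, 0.01]]
wrist_force: [-1.9, -6.6, -1.3]
opening: 16.4
```

{"api": "servo_tool", "payload": {
  "increments": [
    {"delta_pos": [0, 0, 0], "rotation": [0, 0, 0], "hand": 10},
    {"delta_pos": [0, 0, 0], "rotation": [0, 0, 0], "hand": 10},
    {"delta_pos": [0, 0, 0], "rotation": [0, 0, 0], "hand": 10}
  ]
}}

```text
time_s: 51.73
tool_pos: [575.8, -74.9, 252.9]
tool_rot: [[0.012, -0.168, 0.986], [-0.017, 0.986, 0.168], [-1.0, -0.019, 0.009]]
wrist_force: [-0.1, -1.7, -3.4]
opening: 16.5
```

{"api": "servo_tool", "payload": {
  "increments": [
    {"delta_pos": [-1, 6, 0], "rotation": [0.8, 0.5, 0], "hand": 10},
    {"delta_pos": [0, 0, 0], "rotation": [0, 0, 0], "hand": 10},
    {"delta_pos": [0, 0, 0], "rotation": [0, 0, 0], "hand": 10}
  ]
}}

```text
time_s: 51.98
tool_pos: [574.6, -70.4, 252.9]
tool_rot: [[0.002, -0.167, 0.986], [-0.006, 0.986, 0.167], [-1.0, -0.006, 0.001]]
wrist_force: [-0.4, -4.8, -2.2]
opening: 16.7
```

Within about 1 mm of the target. Release, lift, back off, and check.

{"api": "servo_tool", "payload": {
  "increments": [
    {"delta_pos": [-0.2, 1.2, 0], "rotation": [0, 0, 0], "hand": 10},
    {"delta_pos": [0, 0, 0], "rotation": [0, 0, 0], "hand": 10},
    {"delta_pos": [0, 0, 0], "rotation": [0, 0, 0], "hand": 40},
    {"delta_pos": [0, 0, 0], "rotation": [0, 0, 0], "hand": 45},
    {"delta_pos": [0, 0, 0], "rotation": [0, 0, 0], "hand": 45}
  ]
}}

```text
time_s: 52.4
tool_pos: [575.9, -69.9, 253.9]
tool_rot: [[0.005, -0.167, 0.986], [-0.008, 0.986, 0.167], [-1.0, -0.008, 0.003]]
wrist_force: [0.3, -0.6, 0.1]
opening: 45.1
```

{"api": "servo_tool", "payload": {
  "increments": [
    {"delta_pos": [0, 0, 25], "rotation": [0, 0, 0], "hand": 50},
    {"delta_pos": [0, 0, 35], "rotation": [0, 0, 0], "hand": 50},
    {"delta_pos": [0, 0, 35], "rotation": [0, 0, 0], "hand": 50},
    {"delta_pos": [-20, -10, 15], "rotation": [0, 0, 0], "hand": 50},
    {"delta_pos": [-20, -10, 0], "rotation": [0, 0, 0], "hand": 50}
  ]
}}

```text
time_s: 52.82
tool_pos: [537.0, -88.3, 366.7]
tool_rot: [[0.005, -0.171, 0.985], [-0.007, 0.985, 0.171], [-1.0, -0.007, 0.004]]
wrist_force: [0.5, -0.5, -0.3]
opening: 49.8
```

{"api": "servo_tool", "payload": {
  "increments": [
    {"delta_pos": [0, 0, 0], "rotation": [0, 0, 0], "hand": 50},
    {"delta_pos": [0, 0, 0], "rotation": [0, 0, 0], "hand": 50},
    {"delta_pos": [0, 0, 0], "rotation": [0, 0, 0], "hand": 50}
  ]
}}

```text
time_s: 53.07
tool_pos: [536.4, -89.7, 371.1]
tool_rot: [[0.012, -0.169, 0.986], [-0.008, 0.986, 0.169], [-1.0, -0.01, 0.011]]
wrist_force: [0.8, 0.7, -0.8]
opening: 50.0
```

```bash
python3 -c "
from h import *
s=st();crank();c=ring(174,186)
c=cam('side')
A=cloud(c,np.ones((420,560),bool));g=A[(A[:,2]>245)&(A[:,2]<292)&(abs(np.hypot(A[:,0]-623,A[:,1]+60)-50)<20)];print('grip',len(g),g.mean(0).round(1))
for l in('small','middle','large','ring'):
  for d,q in find(c,l,2): print('  ',np.percentile(rail(q),[3,50,97],axis=0).round(1).tolist())
save(c,'s9.png',s=1.4)"
```

```text
T [536.4 -89.7 371.1] rail [[-256.6 -372.3  371.1]] yaw 9.7 tilt [ 0.012 -0.008] F [ 0.8  0.7 -0.8] o 50.0 t 53.0667 q6 -19
crank 415 [573.4 -70.1] 9.2 R 50.6 th -168.6
ring wrist 0.98 [135.0, 28.4, 168.7, 65.2] 834 [ 372. -333.   29.] [ 350. -358.    0.] [ 395. -312.   32.]
ring wrist 0.89 [61.6, 114.8, 92.0, 140.4] 721 [ 514. -455.   28.] [ 491. -483.    1.] [ 536. -437.   32.]
grip 116 [571.1 -74.6 270.5]
small side 0.91 [218.3, 152.7, 229.4, 189.0] 390 [526. 265. 167.] [509. 251.  -1.] [610. 475. 231.]
small side 0.73 [223.5, 164.8, 412.3, 352.5] 16400 [ 594. -163.  210.] [ 442. -246.   25.] [791.  78. 215.]
   [[-52.6, -103.0, -0.6], [-47.0, -85.2, 167.1], [155.6, 36.6, 230.8]]
   [[-381.3, -605.5, 25.4], [-226.6, -467.7, 210.4], [-16.9, -213.5, 214.6]]
middle side 0.91 [191.2, 148.2, 208.5, 186.8] 393 [474. 332. 164.] [456. 314. 109.] [488. 351. 231.]
middle side 0.8 [205.7, 292.8, 228.4, 321.1] 442 [342. -62.  62.] [326. -78.   1.] [363.   1. 131.]
   [[-51.6, -22.8, 108.6], [-46.3, -2.1, 164.1], [-37.7, 23.5, 231.2]]
   [[-396.0, -252.0, 0.8], [-393.8, -229.5, 61.5], [-341.0, -186.5, 131.1]]
large side 0.73 [168.2, 140.4, 186.6, 179.3] 448 [421. 396. 148.] [399. 377.  73.] [438. 461. 231.]
   [[-52.6, 57.6, 73.3], [-47.9, 82.5, 147.9], [-7.5, 130.9, 231.2]]
ring side 0.69 [264.9, 398.2, 289.1, 420.0] 359 [ 373. -335.   30.] [ 349. -360.    7.] [ 392. -316.   34.]
   [[-561.0, -488.1, 7.3], [-537.9, -463.0, 30.1], [-517.5, -443.9, 33.7]]
```

View pics/s9.png

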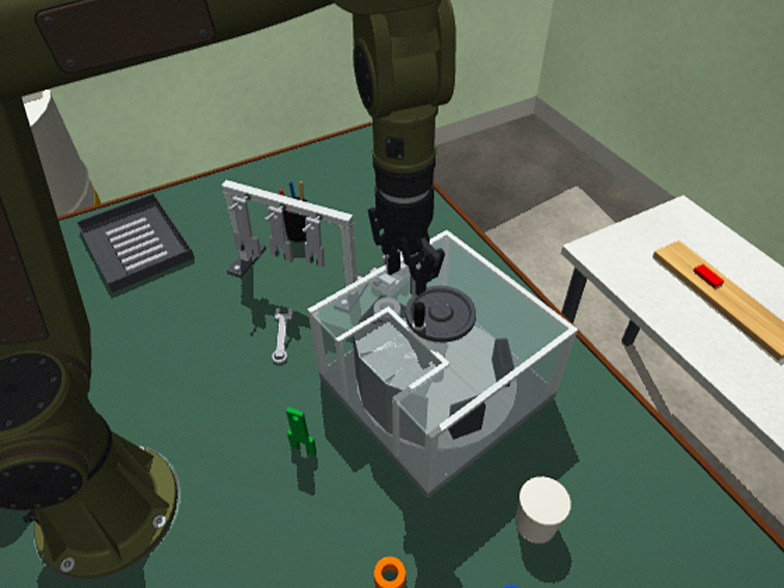

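```bash
python3 -c "
from h import *
th=np.radians(-168.8+288);D=AX+110*np.array([np.cos(th),np.sin(th)]);print(D)
for n in('scene','side','wrist'):
    c=cam(n);print(n,proj(c,[*D,180])[0].round())
    if n!='wrist': 
        p=proj(c,[*D,165])[0].astype(int); save(c,'f_%s.png'%n,(p[0]-40,p[1]-30,p[0]+40,p[1]+30),5)
    A=cloud(c,np.ones((420,560),bool));m=(np.hypot(A[:,0]-D[0],A[:,1]-D[1])<45)&(A[:,2]>165)&(A[:,2]<195);print(m.sum(),np.median(A[m],0) if m.sum() else '')
    find(c,'ring',5)
a=[cv2.imread('pics/f_%s.png'%n) for n in('scene','side')];cv2.imwrite('pics/f.png',np.hstack(a))
"
```

```text
[569.33543749  35.9214285 ]
scene [293. 210.]
0 
ring scene 0.74 [156.2, 177.4, 169.1, 194.5] 170 [ 521. -461.   25.] [ 497. -481.    1.] [ 539. -437.   32.]
side [276. 218.]
32 [555.69837657  13.99422774 173.95899109]
ring side 0.54 [266.5, 398.9, 288.3, 420.0] 346 [ 373. -336.   30.] [ 349. -360.    9.] [ 392. -316.   34.]
ring side 0.19 [167.1, 138.1, 189.2, 181.5] 447 [420. 397. 153.] [399. 376.  91.] [436. 422. 232.]
wrist [389. 239.]
2 [561.21581666  10.83254795 166.69100283]
ring wrist 0.79 [60.9, 117.6, 93.1, 140.8] 678 [ 514. -455.   28.] [ 492. -482.    4.] [ 535. -437.   32.]
```

View pics/f.png

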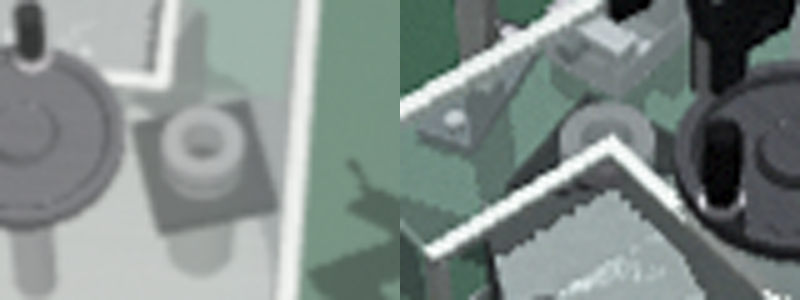

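The ring sits flat in the dish, seen through the cover. Handing in.

```bash
python3 -c "
from plant import ticket
print(ticket.hand_in())"
```

```text
the job is handed in; nothing more can be done
None
```

The changeover is finished and handed in, at about 53 s of the 210 s allowed. All three gauges were in the cabinet, so each one now hangs on its own peg: small near, middle centre, large far. The steel setting ring is back in its dish, and the carousel is turned so the shutter closes the opening.

**Gauges:** the last wrist and side pictures show the pegs through the eyes. All three gauges hang upright about in the middle of their pegs, with the handle ends at about z 231.

**Ring:** it had been knocked aside to about (465, -373) mid-run, so I located it again before gripping. Just after release it was within about 1 mm of the dish centre, with its top at z 180. After the last turn of the carousel I could only see it through the cover. It looked flat in the dish, but there was no depth reading there, so its final position is by eye.

**Crank:** the wrist camera put the grip about 1.6 mm off the centre line, against a limit of 8 mm. The side camera's average of the grip points was a few millimetres off that, because it only sees one side of the grip.

**Everything else:** the gripper was clear of everything at the end. The tub, spanner, pen pot, vice and the look-alikes were never touched and showed no shift in the pictures.

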